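Turn a tile face up and hold it in the corner board for stencilling

TASK

Take the tile that lies clay-side up on the drying rack, turn it over so that its white face is up, without dropping it or letting it slap down, and lay it on the corner board. Push it into the corner until it sits flat, square and flush against both fences, and finish while still holding it pressed firmly against both with the fingers, so that it cannot shift under the stencil brush. Leave the finished tile and the other things on the table where they stand.

Things in the scene. Friction and masses are not known exactly. Their poses are not given: they have to be found in the camera images.
- tile_center (a point): centre (half-way up) of the work tile: a clay tile 120 x 60 x 10 mm, about 0.14 kg, with one white glazed face and one red-brown ribbed clay back. Its x axis runs along the 120 mm length, y along the 60 mm width, and z points out of the clay BACK: z points up at the start (white face down) and must point down when the white face is up. It starts lying across the two slats of the drying rack, its underside 24 mm above the table and its ends overhanging the slats
- rack: low slatted wooden drying rack that does not move: two slats 14 mm wide and 270 mm long along its y axis, 30 mm either side of its middle, tops 24 mm above the table, on two bearers 130 mm long. Origin: its middle, on the table
- jig: squared corner board, a plywood board that does not move: 240 mm along its x, 300 mm along its y, upper surface 18 mm above the table. Origin: centre of its underside, on the table. Its x points to the back fence (away from the robot), its y to the side fence (to the robot's left)
- corner (a point): inside corner of the corner board, where the inner faces of the two fences would meet, on the board's upper surface (18 mm above the table). Axes as the board's: the back fence's inner face runs along y through this point, the side fence's inner face runs along x through it, and the free board lies toward -x (220 mm) and -y (280 mm)
- back_fence: smooth waxed dark walnut strip (a tile slides along it easily) along the far long edge of the corner board: 300 mm long, 20 mm wide, standing 8 mm above the board's surface (2 mm less than a tile). Origin: centre of its underside, 110 mm from the board's middle along the board's x
- side_fence: smooth waxed dark walnut strip along the left short edge of the corner board: 212 mm long, 20 mm wide, standing 8 mm above the board's surface, ending 8 mm short of the back fence. Origin: centre of its underside, 140 mm from the board's middle along the board's y
- done_tile: bystander: finished tile, same size as the work tile, white face up with blue bands and dots, lying on the same rack about 136 mm to one side of the work tile; origin at the centre of its underside
- paint_pot: bystander: small yellow paint pot with white cap, 36 mm diameter, 36 mm high, standing on the corner board near its front right corner; origin at the centre of its underside
- red_cup: bystander: red plastic cup, 90 mm across the rim, 115 mm high; origin at the centre of its underside
- bowl: bystander: teal bowl, 140 mm across the rim, 55 mm high; origin at the centre of its underside
- paint_bottle: bystander: paint bottle with white cap, 38 mm diameter, 105 mm high; origin at the centre of its underside
- brush_mug: bystander: white mug with brushes standing in it, 84 mm diameter, 185 mm high over the brushes; origin at the centre of its underside
- piggy: bystander: unpainted clay piggy bank, 125 mm long, 86 mm wide, about 108 mm high; origin on the surface beneath its middle
- tile: the work tile itself (see tile_center, 5 mm above this origin at the start): origin at the centre of its white face, same axes
Things that resemble listed ones, but are neither listed nor needed, are in the scene too. Leave any yellow look-alike of the tile alone.

How it is judged:
By the outcome, as a careful person would: the job done as asked, in the order asked, and still so for the second after the job is handed in, while the arm keeps its last pose, push and grip.
It also fails if it takes over 72 s, if anything falls off the work surface, if the arm or the gripper's body presses on something with over 40 N, if the wrist force passes 120 N, or if a joint passes its speed limit or range.

ROBOT

A 6-joint arm with a two-finger parallel gripper is mounted at the origin on the work surface. World frame = base frame: x ahead of the robot, y to its left, z up, the work surface at z = 0. Lengths are in mm, angles in rad, forces in N, time in s.
With the tool pointing down it reaches from about 350 to 725 mm from the base axis. Payload 4.3 kg.
Tool frame: the origin (TCP) lies midway between the tips of the shut fingers; the grasp point (between the pads) lies robot.grasp_offset behind it (robot.grasp_offset is the distance from the TCP to the grasp point, in mm); x points along the fingers, z is the direction in which the jaws open and shut, and the axes are right-handed (so a half turn about x gives the same grasp; the last joint's range is limited). The gripper opens to 85 mm and grips with 20 to 120 N. Pads are 22 mm wide; open, the fingers measure 114 mm over their backs; the gripper's body (76 mm by 85 mm) begins 54 mm behind the grasp point. The pads swing forward as they close: fully open they stand 13 mm farther back than shut.
Start: joints at [-1.383, 0.377, 0.081, 1.274, 0, 1.46], TCP at [168.726, -549.726, 231.329] pointing down, gripper open.
Joint ranges: [-2.72, 2.72], [-0.84, 1.66], [-1.02, 1.22], [-1.77, 2.12], [-1.37, 1.28], [-3.14, 3.14]. Speed limits (rad/s): [2.57, 2.57, 3.14, 3.14, 3.14, 3.14].

INTERFACE

Orientations are given as a 3x3 rotation matrix whose columns are the frame's x, y, z axes.
In Python, from workcell import robot gives the robot as it stands. The module is installed in compiled form; this text tells all that it offers.
- The arm moves only by the tool drive_tool, never from a script. Its argument "rows" is a list of rows, each a list of 5 numbers: the shift along the tool's x, y, z in cm, then the turn about the tool's x in rad, then the opening, from 0 (shut) to 1 (fully open). In form: [[x, y, z, roll, hand], ...]. A call has 1 to 12 rows; each row shifts and turns the pose as measured when the row begins, along the tool's axes as they then stand; what a row does not reach is not made up. A row lasts 1/10 s, in which the tool goes at most 50 mm and 8.59 degrees, less where a joint would pass 70% of its speed; a pose out of reach is approached as far as the arm can. A call is refused whole if a number of a shift passes 5 or a number of a turn 0.15, either way. A call with a gripper value outside its range is refused whole. The fingers move at their own pace and stop on an object; "squeeze" is the grip in N (left out, the last holds). Time passes only in rows, so rows that do not move let the fingers close. It gives the time, the measured TCP pose, the force and the opening at its end, in the units of the state.
- robot.get_state(): the state, without advancing time (a new reading comes with each control period).
- robot.read_camera(name): name is "scene" or "top"; returns (picture, depth): 384x512x3 uint8, red, green, blue; 384x512 float32, mm along the optical axis (not along the pixel's ray), 0 where there is no reading.
- robot.calibration(name): a dict with "fov_y" (degrees; the focal length in pixels is half the picture's height over the tangent of half this angle, whatever the lens; pixels are square), "cx", "cy" (the principal point, pixels), "R" (3x3) and "t" (3): a world point X has camera coordinates R X + t. Camera axes: x right, y down, z forward; pixel columns grow to the right and rows downward; lengths in mm; the calibration is good to about 2 mm. A picture is of the moment at which its call begins. calibration takes no time and is no camera call.
- robot.sign_off(): hands the job in, once; it reports no verdict.
The state is a dict: "time": time; "qpos": joint angles; "qd": joint speeds; "effort": joint torques, N m; "ee_pos": TCP position; "eef_rot": TCP orientation; "contact_force": force on the tool from outside, world axes, zero at the start; "ft_torque": the same for the moment, N m; "grip_width": finger opening in mm.
Only numpy, scipy, OpenCV 4.12 (cv2) and the standard library are available. Lean on these libraries where they do the work, as an engineer would, in place of code of your own. Each camera call takes 0.05 s, during which the arm holds its last target.

## Working session

There is one attempt and no reset: what is moved stays moved. The work goes in short steps, Python scripts to look and compute and a tool call to move; the robot and the scene stay as the last step left them, time stands still between calls to the robot, and variables do not carry over. Pictures are saved under pics/ and viewed, and the job is handed in when it is done.

Besides the shell and the picture viewer there is one more tool, called as name(argument=value, ...), one argument or row to a line, values as JSON. drive_tool: Moves the arm, as the interface text tells. Its arguments: {"type":"object","properties":{"rows":{"type":"array"},"squeeze":{"type":"number"}},"required":["rows"]}

```bash
mkdir -p pics; cat > h.py <<'E'
from workcell import robot
import numpy as np, cv2
def snap(n,f):
    p,d=robot.read_camera(n); cv2.imwrite('pics/'+f+'.png',cv2.cvtColor(p,cv2.COLOR_RGB2BGR)); np.savez('pics/'+f+'.npz',p=p,d=d); return p,d
def ray(n,uv,z):
    c=robot.calibration(n); f=192/np.tan(np.radians(c['fov_y'])/2)
    R=np.array(c['R']);t=np.array(c['t']); C=-R.T@t
    uv=np.atleast_2d(uv); d=np.c_[(uv[:,0]-c['cx'])/f,(uv[:,1]-c['cy'])/f,np.ones(len(uv))]@R
    return C+d*((z-C[2])/d[:,2])[:,None]
def st():
    s=robot.get_state(); 
    for k in s: print(k,np.round(s[k],3).tolist())
E
python3 - <<'E'
from h import *
for n in('scene','top'):
    snap(n,n+'0'); print({k:np.round(v,3).tolist() for k,v in robot.calibration(n).items()})
st(); print(robot.grasp_offset)
E
```

```text
{'fov_y': 44.363, 'cx': 244.872, 'cy': 180.11, 'R': [[-0.355, 0.935, -0.013], [0.667, 0.243, -0.704], [-0.655, -0.259, -0.71]], 't': [189.325, -329.528, 1876.57]}
{'fov_y': 45.821, 'cx': 254.909, 'cy': 196.208, 'R': [[-0.017, -1.0, -0.008], [-0.985, 0.019, -0.171], [0.171, 0.005, -0.985]], 't': [1.797, 549.479, 1339.503]}
time 0.1
qpos [-1.383, 0.378, 0.08, 1.274, 0.0, 1.46]
qd [-0.0, -0.001, 0.003, 0.001, 0.0, 0.002]
effort [0.001, -46.47, 27.058, 0.012, -0.0, 0.0]
ee_pos [168.631, -549.102, 230.457]
eef_rot [[-0.0, 0.956, 0.293], [0.002, 0.293, -0.956], [-1.0, 0.0, -0.002]]
contact_force [0.771, 0.644, 0.109]
ft_torque [-0.017, 0.1, -0.01]
grip_width 85.459
18.700000000000003
```

View pics/scene0.png

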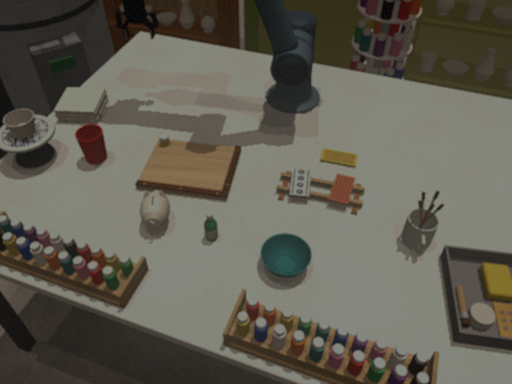

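View pics/top0.png

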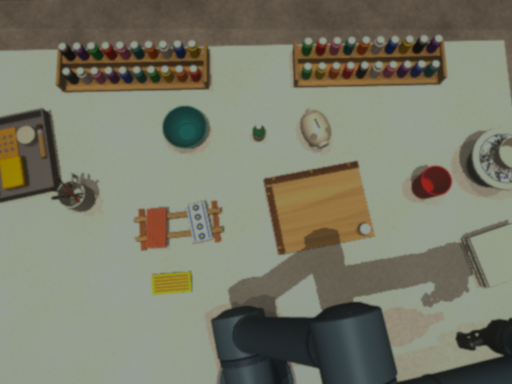

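The scene view shows the red-brown tile at about (342,189) and the decorated tile at (301,183) on the rack. The corner board is at (190,167), and the yellow decoy lies at (339,158). In the top view the tile is at (154,227), the decorated tile at (200,221), the board at (320,207) with its corner near (266,181), the pot at (365,229) and the decoy at (172,282). Next I'll measure these.

```bash
cat > m.py <<'E'
from h import *
p=np.load('pics/top0.npz')['p']; d=np.load('pics/top0.npz')['d']
hsv=cv2.cvtColor(p,cv2.COLOR_RGB2HSV)
roi=np.zeros(p.shape[:2],np.uint8); roi[195:262,125:185]=255
m=cv2.inRange(hsv,(0,150,90),(11,255,255))&roi
m=cv2.morphologyEx(m,cv2.MORPH_OPEN,np.ones((3,3)))
c=max(cv2.findContours(m,0,1)[0],key=cv2.contourArea)[:,0,:]
w=ray('top',c,34)[:,:2].astype(np.float32); r=cv2.minAreaRect(w); print('tile',r, cv2.boxPoints(r).round(1).tolist(),'px',c.mean(0))
dm=d[m>0]; print('depth',np.median(dm))
# scene view
ps=np.load('pics/scene0.npz')['p'];h2=cv2.cvtColor(ps,cv2.COLOR_RGB2HSV)
roi=np.zeros(p.shape[:2],np.uint8); roi[165:212,322:365]=255
m2=cv2.inRange(h2,(0,150,90),(11,255,255))&roi
m2=cv2.morphologyEx(m2,cv2.MORPH_OPEN,np.ones((3,3)))
c2=max(cv2.findContours(m2,0,1)[0],key=cv2.contourArea)[:,0,:]
r=cv2.minAreaRect(ray('scene',c2,34)[:,:2].astype(np.float32)); print('tile(scene)',r,cv2.boxPoints(r).round(1).tolist())
# fences dark
roi[:]=0; roi[150:262,255:385]=255
mf=cv2.inRange(hsv,(0,60,20),(25,255,105))&roi
def big(a,b):
    x=np.vstack([a]); return x
vis=cv2.resize(p[120:320,110:390],None,fx=2.8,fy=2.8,interpolation=cv2.INTER_CUBIC); cv2.imwrite('pics/zoom0.png',cv2.cvtColor(vis,cv2.COLOR_RGB2BGR))
vm=cv2.resize(np.hstack([mf[120:320,110:390]]),None,fx=2.8,fy=2.8,interpolation=0); cv2.imwrite('pics/mf.png',vm)
E
python3 m.py
```

```text
tile ((460.92828369140625, 296.4667053222656), (61.15403366088867, 113.38336181640625), 88.8117446899414) [[403.6000061035156, 267.1000061035156], [517.0, 264.70001220703125], [518.2000122070312, 325.8999938964844], [404.8999938964844, 328.20001220703125]] px [155.90740741 227.85185185]
depth 1386.2134Traceback (most recent call last):
  File "m.py", line 15, in <module>
    c2=max(cv2.findContours(m2,0,1)[0],key=cv2.contourArea)[:,0,:]
       ~~~^^^^^^^^^^^^^^^^^^^^^^^^^^^^^^^^^^^^^^^^^^^^^^^^^
ValueError: max() iterable argument is empty
```

```bash
python3 - <<'E'
from h import *
z=np.load('pics/scene0.npz')['p']; h=cv2.cvtColor(z,cv2.COLOR_RGB2HSV); print(z[189,342],h[189,342])
E
sed -i 's/(0,150,90),(11,255,255))&roi\nm2/X/; s/m2=cv2.inRange(h2,(0,150,90),(11,255,255))/m2=cv2.inRange(h2,(0,135,110),(12,255,255))/' m.py; python3 m.py
```

```text
[116  70  51] [  9 143 116]
tile ((460.92828369140625, 296.4667053222656), (61.15403366088867, 113.38336181640625), 88.8117446899414) [[403.6000061035156, 267.1000061035156], [517.0, 264.70001220703125], [518.2000122070312, 325.8999938964844], [404.8999938964844, 328.20001220703125]] px [155.90740741 227.85185185]
depth 1386.2134
tile(scene) ((459.68841552734375, 296.5494384765625), (112.56158447265625, 56.91527557373047), 1.2012860774993896) [[402.79998779296875, 323.79998779296875], [404.0, 266.8999938964844], [516.5999755859375, 269.29998779296875], [515.4000244140625, 326.20001220703125]]
```

```bash
python3 - <<'E'
from h import *
p=np.load('pics/top0.npz')['p']
cv2.imwrite('pics/zoom0.png',cv2.cvtColor(cv2.resize(p[140:290,120:385],None,fx=3,fy=3,interpolation=cv2.INTER_CUBIC),cv2.COLOR_RGB2BGR))
E
```

```text
(no output)
```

View pics/zoom0.png

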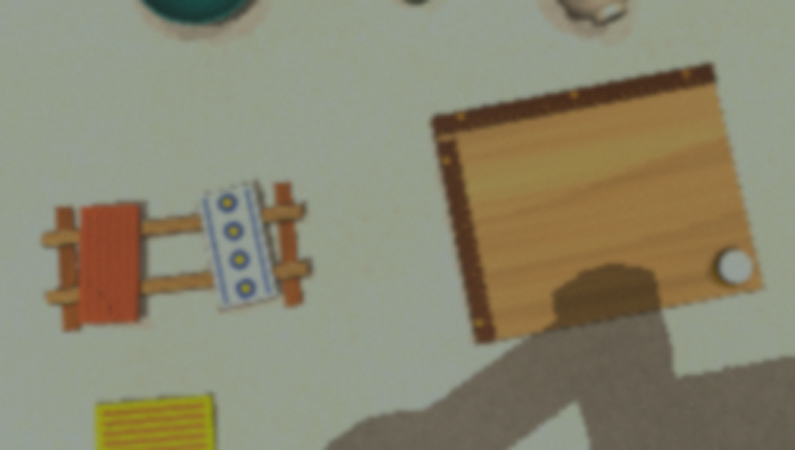

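```bash
cat > j.py <<'E'
from h import *
import sys
def fit(name,f,axis0,org,span):
    p=np.load('pics/'+f)['p']; g=cv2.GaussianBlur(p,(3,3),0).astype(float); v=g[...,0]  # red channel: wood bright, walnut dark
    return v
def line(img,a,b,side):
    pass
p=np.load('pics/top0.npz')['p']; v=cv2.GaussianBlur(p,(3,3),0).astype(np.float32)[...,0]
def edge(p0,p1,n,half=7,N=40):
    p0=np.array(p0,float);p1=np.array(p1,float);n=np.array(n,float);n/=np.linalg.norm(n); out=[]
    for s in np.linspace(0,1,N):
        c=p0+(p1-p0)*s; k=np.arange(-half,half+.01,.25); q=c+k[:,None]*n
        val=cv2.remap(v,q[:,:1].astype(np.float32),q[:,1:].astype(np.float32),cv2.INTER_LINEAR)[:,0]
        gr=np.gradient(val); i=gr.argmax(); 
        if gr[i]>3: out.append(q[i])
    return np.array(out)
Z=lambda a:(np.array(a)/3+[120,140])
b=edge(Z((475,126)),Z((700,86)),(0.18,1),5); s=edge(Z((460,150)),Z((487,315)),(1,-.18),5)
def fl(pts,z):
    w=ray('top',pts,z)[:,:2]
    for _ in range(3):
        vx,vy,x0,y0=cv2.fitLine(w.astype(np.float32),cv2.DIST_HUBER,0,.01,.01)[:,0]
        r=(w-[x0,y0])@[-vy,vx]; w=w[abs(r)<max(2.5*np.std(r),1)]
    print(len(w),'rms',r.std(),'ang',np.degrees(np.arctan2(vy,vx))); return np.array([x0,y0]),np.array([vx,vy])
for z in (26,18):
    (a,u),(c,w)=fl(b,z),fl(s,z)
    t=np.linalg.solve(np.c_[u,-w],c-a); print(z,'corner',a+t[0]*u)
# outer right/back & front corners of board
for nm,q,z in (('fence back right outer',(713,64),26),('fence back left outer',(432,116),26),('board front right',(765,288),18),('front left',(477,343),26),('pot',(735,266),54)):
    print(nm,ray('top',Z(q),z).round(1))
E
python3 j.py
```

```text
40 rms 0.9545116662369368 ang -79.982376
38 rms 0.5375303278440781 ang 9.869524
26 corner [590.3542   -58.667267]
40 rms 0.9600131576421599 ang -79.982414
38 rms 0.540631738250827 ang 9.869544
18 corner [591.95776 -58.91548]
fence back right outer [[ 658.  -332.2   26. ]]
fence back left outer [[608.1 -37.4  26. ]]
board front right [[ 423.8 -373.8   18. ]]
front left [[372.9 -78.   26. ]]
pot [[ 443.4 -336.1   54. ]]
```

drive_tool(
  rows=[
    [0, 0, 0, 0.15, 1],
    [0, 0, 0, 0.147, 1],
    [0, 5, -2, 0, 1],
    [0, 5, -4, 0, 1],
    [0, 5, -4, 0, 1],
    [0, 5, -4, 0, 1],
    [0, 4, -4, 0, 1],
  ],
  squeeze=20,
)

```text
time: 0.8
ee_pos: [371.4, -402.9, 226.6]
eef_rot: [[-0.004, 1.0, -0.026], [0.006, -0.026, -1.0], [-1.0, -0.004, -0.006]]
contact_force: [0.0, 0.1, -1.1]
grip_width: 85.4
```

drive_tool(
  rows=[
    [0, 2, -4.5, 0.025, 1],
    [0, 2, -4.5, 0, 1],
    [0, 2, -4.5, 0, 1],
    [0, 2, -4.5, 0, 1],
    [0, 2, -4.5, 0, 1],
    [0, 2, -4.5, 0, 1],
    [0, 1, -4.8, 0, 1],
    [0, 0.5, -4.8, 0, 1],
    [0, 0, -4.8, 0, 1],
    [0, 0, -4.8, 0, 1],
    [0, 0, -4.8, 0, 1],
    [0, 0, -4.8, 0, 1],
  ],
)

```text
time: 2.0
ee_pos: [531.2, 106.1, 226.4]
eef_rot: [[-0.014, 0.999, 0.046], [0.058, 0.047, -0.997], [-0.998, -0.011, -0.059]]
contact_force: [-0.2, 0.6, 0.5]
grip_width: 85.5
```

```bash
python3 - <<'E'
from h import *
st()
E
```

```text
time 2.0
qpos [0.046, 0.316, -0.022, 1.245, 0.059, 3.141]
qd [0.385, 0.083, 0.145, 0.074, 0.2, 0.002]
effort [-1.378, -43.734, 26.297, 0.07, 0.079, -0.004]
ee_pos [531.228, 106.063, 226.358]
eef_rot [[-0.014, 0.999, 0.046], [0.058, 0.047, -0.997], [-0.998, -0.011, -0.059]]
contact_force [-0.161, 0.643, 0.498]
ft_torque [-0.112, -0.031, -0.034]
grip_width 85.508
```

The last joint reached its limit and tilted the tool 3.4°. I'll turn the joint to its other limit, use that to undo the tilt, and then take the grasp a half turn round.

drive_tool(
  rows=[
    [0, 0, 0, -0.15, 1],
    [0, 0, 0, -0.15, 1],
    [0, 0, 0, -0.15, 1],
    [0, 0, 0, -0.15, 1],
    [0, 0, 0, -0.15, 1],
    [0, 0, 0, -0.15, 1],
    [0, 0, 0, -0.15, 1],
    [0, 0, 0, -0.15, 1],
    [0, 0, 0, -0.15, 1],
    [0, 0, 0, -0.15, 1],
    [0, 0, 0, -0.15, 1],
    [0, 0, 0, -0.15, 1],
  ],
)

```text
time: 3.2
ee_pos: [525.7, 110.4, 219.9]
eef_rot: [[-0.029, -0.275, 0.961], [0.058, 0.959, 0.276], [-0.998, 0.064, -0.011]]
contact_force: [-0.5, 0.2, -1.2]
grip_width: 85.4
```

drive_tool(
  rows=[
    [0, 0, 0, -0.15, 1],
    [0, 0, 0, -0.15, 1],
    [0, 0, 0, -0.15, 1],
    [0, 0, 0, -0.15, 1],
    [0, 0, 0, -0.15, 1],
    [0, 0, 0, -0.15, 1],
    [0, 0, 0, -0.15, 1],
    [0, 0, 0, -0.15, 1],
    [0, 0, 0, -0.15, 1],
    [0, 0, 0, -0.15, 1],
    [0, 0, 0, -0.15, 1],
    [0, 0, 0, -0.15, 1],
  ],
)

```text
time: 4.4
ee_pos: [520.4, 109.9, 213.4]
eef_rot: [[-0.043, -0.873, -0.486], [0.057, -0.488, 0.871], [-0.997, 0.01, 0.071]]
contact_force: [1.0, -0.8, -0.1]
grip_width: 85.3
```

```bash
python3 - <<'E'
from h import *
st()
E
```

```text
time 4.4
qpos [0.054, 0.326, -0.042, 1.243, 0.059, -0.456]
qd [-0.002, 0.004, -0.009, -0.001, -0.001, -1.486]
effort [-0.0, -43.177, 26.375, 0.381, 0.212, 1.235]
ee_pos [520.429, 109.94, 213.361]
eef_rot [[-0.043, -0.873, -0.486], [0.057, -0.488, 0.871], [-0.997, 0.01, 0.071]]
contact_force [0.974, -0.753, -0.059]
ft_torque [-0.055, -0.012, -0.013]
grip_width 85.325
```

The tool sags about 0.5 mm and 0.0012 rad per row, always toward the base. With the arm turned to +y, that sag reduces the sideways tilt. I'll swing out over the clear area on the left and let it work there.

drive_tool(
  rows=[
    [-0.3, 0, 0, 0.127, 1],
    [-0.3, 0, 0, 0.127, 1],
    [-0.3, 0, 0, 0.127, 1],
    [-0.3, 0, 0, 0.127, 1],
    [-0.2, 3, 3.9, 0, 1],
    [-0.2, 3, 3.9, 0, 1],
    [-0.2, 3, 3.9, 0, 1],
    [-0.2, 3, 3.9, 0, 1],
    [-0.2, 3, 3.9, 0, 1],
    [-0.2, 3, 3.9, 0, 1],
    [-0.2, 3, 3.9, 0, 1],
    [-0.2, 3, 3.9, 0, 1],
  ],
)

```text
time: 5.6
ee_pos: [283.9, 425.7, 265.1]
eef_rot: [[-0.052, -0.998, 0.032], [0.054, 0.029, 0.998], [-0.997, 0.054, 0.052]]
contact_force: [1.5, 1.0, 0.6]
grip_width: 85.8
```

drive_tool(
  rows=[
    [-0.1, 3, 3.9, 0, 1],
    [-0.1, 3, 3.9, 0, 1],
    [-0.1, 3, 3.9, 0, 1],
    [-0.1, 3, 3.9, 0, 1],
    [-0.1, 3, 3.0, 0, 1],
    [-0.05, 3, 2, 0, 1],
    [-0.05, 2, 0, 0, 1],
    [-0.05, 0, 0, 0, 1],
  ],
)

```text
time: 6.4
ee_pos: [78.3, 643.6, 288.5]
eef_rot: [[-0.055, -0.998, 0.024], [0.048, 0.021, 0.999], [-0.997, 0.056, 0.047]]
contact_force: [0.9, -0.1, 0.4]
grip_width: 85.2
```

```bash
python3 - <<'E'
from h import *
st()
E
```

```text
time 6.4
qpos [1.32, 0.503, 0.419, 1.454, 0.066, 1.344]
qd [-0.007, 0.036, 0.036, 0.006, -0.025, -0.003]
effort [0.911, -52.255, 27.214, -0.366, 0.385, 0.117]
ee_pos [78.292, 643.582, 288.506]
eef_rot [[-0.055, -0.998, 0.024], [0.048, 0.021, 0.999], [-0.997, 0.056, 0.047]]
contact_force [0.891, -0.06, 0.43]
ft_torque [0.008, -0.046, 0.02]
grip_width 85.209
```

drive_tool(
  rows=[
    [-0.06, 2, 0, 0, 1],
    [-0.06, 2, 0, 0, 1],
    [-0.06, 2, 0, 0, 1],
    [-0.06, 2, 0, 0, 1],
    [-0.06, 2, 0, 0, 1],
    [-0.06, 2, 0, 0, 1],
    [-0.06, 2, 0, 0, 1],
    [-0.06, 2, 0, 0, 1],
    [-0.06, 0, 0, 0, 1],
    [-0.06, 0, 0, 0, 1],
    [-0.06, 0, 0, 0, 1],
    [-0.06, 0, 0, 0, 1],
  ],
)

```text
time: 7.6
ee_pos: [-75.1, 643.5, 298.7]
eef_rot: [[-0.05, -0.998, 0.035], [0.036, 0.033, 0.999], [-0.998, 0.051, 0.034]]
contact_force: [0.3, -0.6, -0.0]
grip_width: 85.5
```

drive_tool(
  rows=[
    [-0.06, 0, 0, 0, 1],
    [-0.06, 0, 0, 0, 1],
    [-0.06, 0, 0, 0, 1],
    [-0.06, 0, 0, 0, 1],
    [-0.06, 0, 0, 0, 1],
    [-0.06, 0, 0, 0, 1],
    [-0.06, 0, 0, 0, 1],
    [-0.06, 0, 0, 0, 1],
    [-0.06, 0, 0, 0, 1],
    [-0.06, 0, 0, 0, 1],
    [-0.06, 0, 0, 0, 1],
    [-0.06, 0, 0, 0, 1],
  ],
)

```text
time: 8.8
ee_pos: [-72.7, 643.3, 306.4]
eef_rot: [[-0.049, -0.998, 0.037], [0.036, 0.035, 0.999], [-0.998, 0.05, 0.034]]
contact_force: [0.6, -0.2, -0.1]
grip_width: 85.1
```

drive_tool(
  rows=[
    [0, 0, 0, 0, 1],
    [0, 0, 0, 0, 1],
    [0, 0, 0, 0, 1],
    [0, 0, 0, 0, 1],
    [0, 0, 0, 0, 1],
    [0, 0, 0, 0, 1],
  ],
)

```text
time: 9.4
ee_pos: [-72.6, 643.3, 306.5]
eef_rot: [[-0.049, -0.998, 0.037], [0.036, 0.035, 0.999], [-0.998, 0.05, 0.034]]
contact_force: [-0.1, -0.5, 0.1]
grip_width: 85.5
```

drive_tool(
  rows=[
    [0, 0, 0, 0.15, 1],
    [0, 0, 0, -0.15, 1],
    [0, 0, 0, 0.15, 1],
    [0, 0, 0, -0.15, 1],
    [0, 0, 0, 0.15, 1],
    [0, 0, 0, -0.15, 1],
  ],
)

```text
time: 10.0
ee_pos: [-72.6, 643.3, 306.4]
eef_rot: [[-0.049, -0.998, 0.042], [0.035, 0.041, 0.999], [-0.998, 0.051, 0.033]]
contact_force: [-1.1, 0.1, -0.8]
grip_width: 85.7
```

drive_tool(
  rows=[
    [0, -3, -1.5, -0.042, 1],
    [0, -4, -2.5, 0, 1],
    [0, -4, -2.5, 0, 1],
    [0, -4, -2.5, 0, 1],
    [0, -4, -2.5, 0, 1],
    [0, -4, -2.5, 0, 1],
    [0, -4, -2.5, 0, 1],
    [0, -4, -2.5, 0, 1],
    [0, -4, -2.5, 0, 1],
    [0, -4, -2.5, 0, 1],
    [0, -4, -2.5, 0, 1],
    [0, -4, -2.5, 0, 1],
  ],
)

```text
time: 11.2
ee_pos: [410.2, 349.8, 271.4]
eef_rot: [[-0.047, -0.999, -0.016], [0.042, -0.018, 0.999], [-0.998, 0.046, 0.043]]
contact_force: [0.7, -0.2, 0.3]
grip_width: 85.5
```

```bash
python3 - <<'E'
from h import *
st()
E
```

```text
time 11.2
qpos [0.553, 0.307, 0.082, 1.363, 0.061, 0.535]
qd [-0.837, 0.328, 0.38, 0.085, -0.008, -0.834]
effort [3.055, -45.758, 25.44, 0.488, 0.085, 0.676]
ee_pos [410.151, 349.756, 271.391]
eef_rot [[-0.047, -0.999, -0.016], [0.042, -0.018, 0.999], [-0.998, 0.046, 0.043]]
contact_force [0.719, -0.161, 0.327]
ft_torque [0.011, -0.067, 0.019]
grip_width 85.472
```

drive_tool(
  rows=[
    [2, -3.0, -1.5, 0.016, 1],
    [3, -3, -1.5, 0, 1],
    [3, -3, -1.5, 0, 1],
    [3, -1.5, -0.6, 0, 1],
    [3, -0.5, -0.5, 0, 1],
    [2.6, 0, 0, 0, 1],
    [0, 0, 0, 0, 1],
  ],
)

```text
time: 11.9
ee_pos: [526.2, 294.2, 93.6]
eef_rot: [[-0.038, -0.999, 0.012], [0.045, 0.01, 0.999], [-0.998, 0.039, 0.045]]
contact_force: [-1.2, -1.0, -0.9]
grip_width: 85.5
```

```bash
python3 - <<'E'
from h import *
snap('top','t1'); p,_=snap('scene','s1')
t=np.load('pics/t1.npz')['p']
a=cv2.resize(t[170:290,100:260],None,fx=4,fy=4,interpolation=cv2.INTER_CUBIC)
b=cv2.resize(p[110:230,250:410],None,fx=4,fy=4,interpolation=cv2.INTER_CUBIC)
cv2.imwrite('pics/z1t.png',a[...,::-1]);cv2.imwrite('pics/z1s.png',b[...,::-1])
E
```

```text
(no output)
```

View pics/z1t.png

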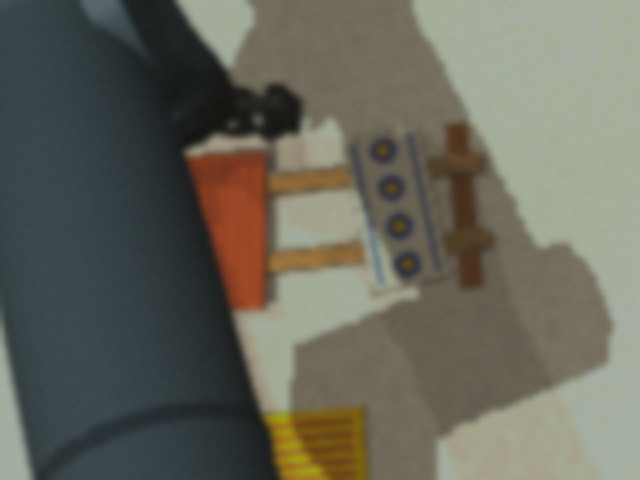

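View pics/z1s.png

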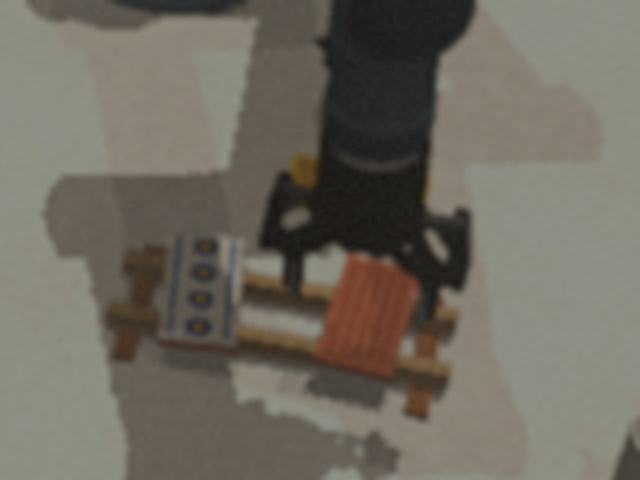

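drive_tool(
  rows=[
    [2, 0.5, -0.1, -0.012, 1],
    [3, 0.6, 0, 0, 1],
    [2, 0, 0, 0, 1],
    [0, 0, 0, 0, 1],
  ],
)

```text
time: 12.4
ee_pos: [522.4, 302.2, 37.0]
eef_rot: [[-0.016, -1.0, -0.004], [0.055, -0.005, 0.998], [-0.998, 0.015, 0.055]]
contact_force: [-0.5, 0.1, -0.5]
grip_width: 85.5
```

drive_tool(
  rows=[
    [1, 0.6, -0.4, 0, 1],
    [0.6, 0.3, -0.2, 0, 1],
    [0.3, 0.2, -0.1, 0, 1],
    [0, 0, 0, 0, 1],
  ],
)

```text
time: 12.8
ee_pos: [516.7, 299.3, 26.0]
eef_rot: [[-0.004, -1.0, -0.006], [0.06, -0.006, 0.998], [-0.998, 0.003, 0.06]]
contact_force: [0.5, -0.1, -0.6]
grip_width: 85.4
```

drive_tool(
  rows=[
    [0.9, 0.4, -0.3, 0, 1],
    [0.5, 0.3, -0.2, 0, 1],
    [0, 0, 0, 0, 1],
  ],
)

```text
time: 13.1
ee_pos: [512.2, 296.2, 13.7]
eef_rot: [[0.002, -1.0, -0.007], [0.063, -0.007, 0.998], [-0.998, -0.003, 0.063]]
contact_force: [0.6, 0.4, 2.9]
grip_width: 85.6
```

drive_tool(
  rows=[
    [-0.4, -0.1, 0, 0, 1],
    [0, 0, 0, 0, 0.7],
    [0, 0, 0, 0, 0.5],
    [0, 0, 0, 0, 0.5],
    [0, 0, 0, 0, 0.5],
    [0, 0, 0, 0, 0.5],
  ],
  squeeze=20,
)

```text
time: 13.7
ee_pos: [514.8, 293.1, 19.5]
eef_rot: [[0.006, -1.0, -0.005], [0.057, -0.005, 0.998], [-0.998, -0.006, 0.057]]
contact_force: [0.3, 0.2, 1.6]
grip_width: 59.7
```

```bash
python3 - <<'E'
from h import *
st()
p,_=snap('scene','s2')
b=cv2.resize(p[110:230,250:410],None,fx=4,fy=4,interpolation=cv2.INTER_CUBIC)
cv2.imwrite('pics/z2s.png',b[...,::-1])
E
```

```text
time 13.7
qpos [0.384, 0.533, -0.255, 0.756, 0.05, 0.38]
qd [0.002, 0.003, 0.002, 0.0, 0.001, 0.0]
effort [0.107, -49.33, 22.378, -0.016, 0.245, -0.002]
ee_pos [514.778, 293.063, 19.516]
eef_rot [[0.006, -1.0, -0.005], [0.057, -0.005, 0.998], [-0.998, -0.006, 0.057]]
contact_force [0.316, 0.214, 1.634]
ft_torque [-0.075, -0.089, -0.001]
grip_width 59.693
```

View pics/z2s.png

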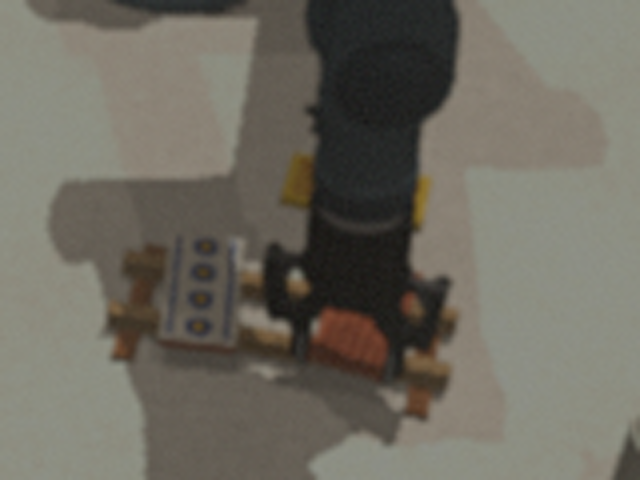

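The scene view shows the fingers closed on the two long sides at the tile's far end, at about (345,340) in the zoom, with the width reading 59.7 mm. I'll lift a little and check whether the tile swings.

drive_tool(
  rows=[
    [-0.7, 0, 0, 0, 0.5],
    [-1, 0, 0, 0, 0.5],
    [-1, 0, 0, 0, 0.5],
    [-1, 0, 0, 0, 0.5],
    [0, 0, 0, 0, 0.5],
  ],
)

```text
time: 14.25
ee_pos: [513.3, 290.8, 58.8]
eef_rot: [[0.003, -1.0, -0.005], [0.056, -0.005, 0.998], [-0.998, -0.003, 0.056]]
contact_force: [-0.8, -0.1, -0.6]
grip_width: 59.5
```

```bash
python3 - <<'E'
from h import *
st()
p,_=snap('scene','s3')
b=cv2.resize(p[110:230,250:410],None,fx=4,fy=4,interpolation=cv2.INTER_CUBIC)
cv2.imwrite('pics/z3s.png',b[...,::-1])
E
```

```text
time 14.25
qpos [0.381, 0.489, -0.212, 0.846, 0.051, 0.376]
qd [0.001, 0.005, -0.011, -0.006, 0.001, 0.001]
effort [0.046, -48.83, 23.591, 0.323, 0.222, -0.001]
ee_pos [513.296, 290.826, 58.787]
eef_rot [[0.003, -1.0, -0.005], [0.056, -0.005, 0.998], [-0.998, -0.003, 0.056]]
contact_force [-0.813, -0.072, -0.627]
ft_torque [-0.018, -0.047, -0.016]
grip_width 59.464
```

View pics/z3s.png

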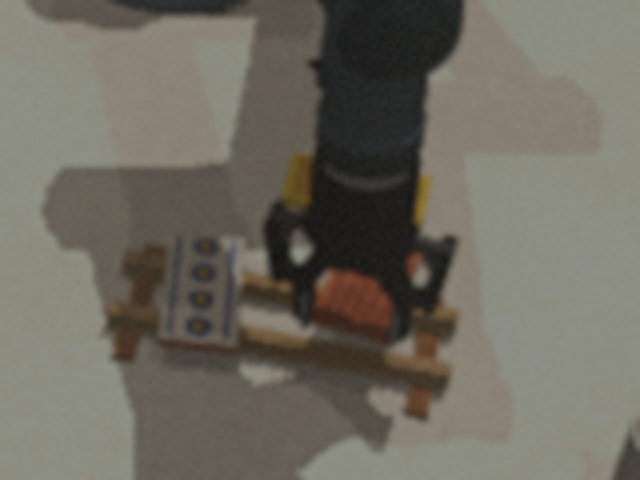

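drive_tool(
  rows=[
    [-2, 0, 0, 0, 0.5],
    [-2.5, 0, 0, 0, 0.5],
    [-2.5, 0, 0, 0, 0.5],
    [-2.5, 0, 0, 0, 0.5],
    [-2, 0, 0, 0, 0.5],
    [0, 0, 0, 0, 0.5],
  ],
)

```text
time: 14.9
ee_pos: [510.5, 283.2, 174.6]
eef_rot: [[-0.003, -1.0, -0.005], [0.054, -0.005, 0.999], [-0.999, 0.003, 0.054]]
contact_force: [0.1, 0.5, -0.8]
grip_width: 59.5
```

```bash
python3 - <<'E'
from h import *
p,_=snap('scene','s4'); t,_=snap('top','t4')
b=cv2.resize(p[110:230,250:410],None,fx=4,fy=4,interpolation=cv2.INTER_CUBIC)
cv2.imwrite('pics/z4s.png',b[...,::-1])
a=cv2.resize(t[170:290,100:260],None,fx=4,fy=4,interpolation=cv2.INTER_CUBIC)
cv2.imwrite('pics/z4t.png',a[...,::-1])
E
```

```text
(no output)
```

View pics/z4s.png

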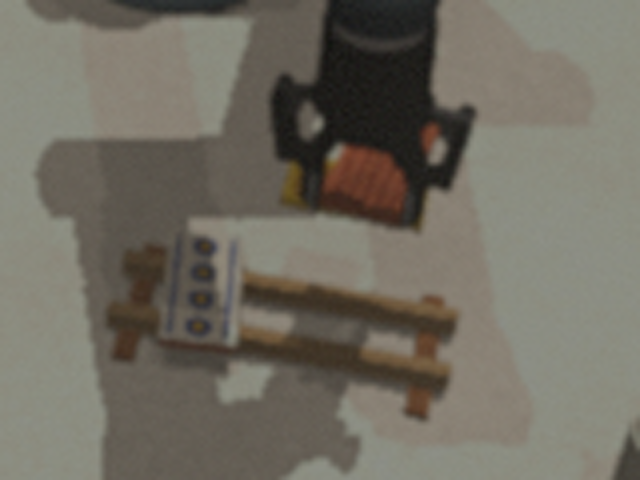

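View pics/z4t.png

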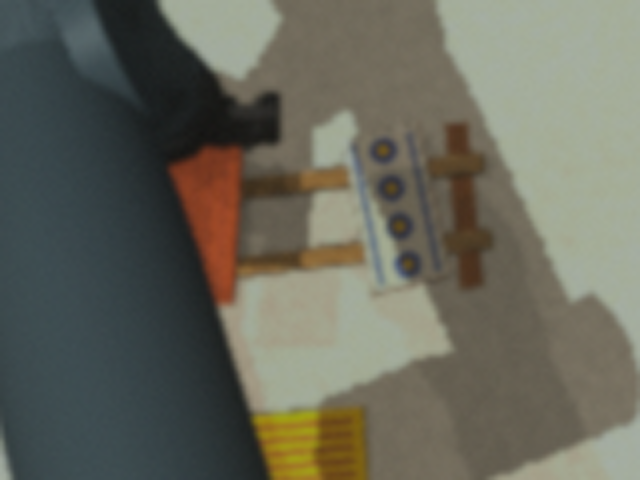

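The top view still shows the tile horizontal (red, about (215,225) in the zoom), so friction in the grip keeps it from swinging. I'll lower it so that the free end sits over the near slat and ease the grip there, where it's supported.

drive_tool(
  rows=[
    [3, -1, 0, 0, 0.5],
    [3.5, -1, 0, 0, 0.5],
    [3.5, -0.6, 0, 0, 0.5],
    [3, 0, 0, 0, 0.5],
    [1.2, 0, 0, 0, 0.5],
    [0, 0, 0, 0, 0.5],
  ],
)

```text
time: 15.6
ee_pos: [530.4, 289.3, 16.0]
eef_rot: [[-0.014, -1.0, -0.005], [0.05, -0.006, 0.999], [-0.999, 0.014, 0.05]]
contact_force: [3.6, 1.2, 6.1]
grip_width: 59.5
```

drive_tool(
  rows=[
    [-0.5, 0, 0, 0, 0.5],
    [0, 0, 0, 0, 0.66],
    [0, 0, 0, 0, 0.68],
  ],
)

```text
time: 15.9
ee_pos: [528.8, 288.4, 20.6]
eef_rot: [[-0.018, -1.0, -0.005], [0.048, -0.006, 0.999], [-0.999, 0.017, 0.048]]
contact_force: [0.8, 0.8, -0.5]
grip_width: 59.6
```

drive_tool(
  rows=[
    [-0.5, 0, 0, 0, 0.69],
    [-0.5, 0, 0, 0, 0.69],
    [-0.5, 0, 0, 0, 0.69],
    [0, 0, 0, 0, 0.69],
  ],
)

```text
time: 16.3
ee_pos: [529.6, 287.7, 38.8]
eef_rot: [[-0.016, -1.0, -0.005], [0.049, -0.006, 0.999], [-0.999, 0.015, 0.049]]
contact_force: [1.3, 0.4, -1.5]
grip_width: 59.6
```

```bash
cat > v.py <<'E'
from h import *
import sys
n=sys.argv[1]; x0,y0=int(sys.argv[2]),int(sys.argv[3]); w,hh=160,120
p,d=snap('scene','s'+n)
cv2.imwrite('pics/z%ss.png'%n,cv2.resize(p[y0:y0+hh,x0:x0+w],None,fx=4,fy=4,interpolation=cv2.INTER_CUBIC)[...,::-1])
E
python3 v.py 5 250 110
```

```text
(no output)
```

View pics/z5s.png

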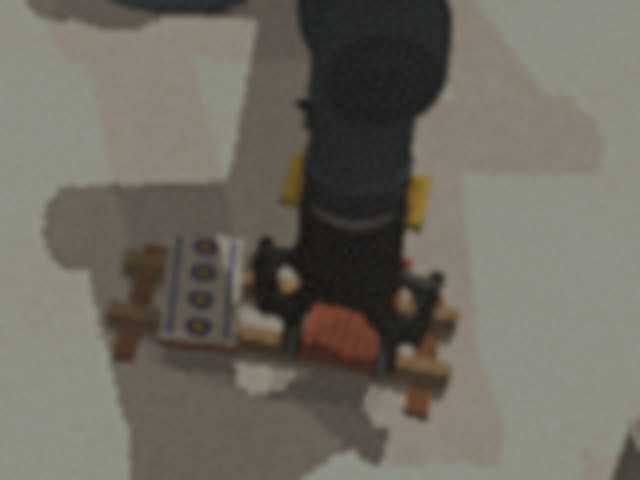

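```bash
cat > pl.py <<'E'
from h import *
import sys
n=sys.argv[1]
def pts(cam,p,d,box):
    hsv=cv2.cvtColor(p,cv2.COLOR_RGB2HSV); m=cv2.inRange(hsv,(0,125,60),(12,255,255)); r=np.zeros_like(m); x0,y0,x1,y1=box; r[y0:y1,x0:x1]=255
    m=cv2.erode(m&r,np.ones((3,3))); k,l,s,_=cv2.connectedComponentsWithStats(m)
    i=1+s[1:,4].argmax(); v,u=np.where((l==i)&(d>0)); c=robot.calibration(cam); f=192/np.tan(np.radians(c['fov_y'])/2)
    z=d[v,u]; P=np.c_[(u-c['cx'])/f*z,(v-c['cy'])/f*z,z]; X=(P-np.array(c['t']))@np.array(c['R']); return X
for cam,box in(('top',(120,160,215,275)),('scene',(300,110,380,225))):
    p,d=snap(cam,cam+n); 
    try:
        X=pts(cam,p,d,box); c=np.median(X,0); Y=X[np.linalg.norm(X-c,axis=1)<80]; c=Y.mean(0); nrm=np.linalg.svd(Y-c,full_matrices=False)[2][2]; nrm*=np.sign(nrm[2])
        print(cam,len(Y),c.round(1),'lo/hi',np.percentile(Y,[2,98],axis=0).round(0).tolist(),'normal',nrm.round(3))
    except Exception as e: print(cam,e)
E
python3 pl.py 6
```

```text
top 282 [476.7 272.3  56.7] lo/hi [[425.0, 258.0, 50.0], [517.0, 292.0, 64.0]] normal [0.073 0.036 0.997]
scene 143 [507.7 284.3  55.4] lo/hi [[488.0, 262.0, 51.0], [527.0, 307.0, 60.0]] normal [0.018 0.016 1.   ]
```

drive_tool(
  rows=[
    [1.0, 0, 0, 0, 0.69],
    [0.5, 0, 0, 0, 0.69],
    [0, 0, 0, 0, 0.695],
    [0, 0, 0, 0, 0.7],
    [0, 0, 0, 0, 0.7],
    [-0.4, 0, 0, 0, 0.7],
    [-0.4, 0, 0, 0, 0.7],
  ],
)

```text
time: 17.15
ee_pos: [526.8, 287.1, 27.4]
eef_rot: [[-0.022, -1.0, -0.005], [0.046, -0.006, 0.999], [-0.999, 0.021, 0.047]]
contact_force: [0.6, 0.4, -0.6]
grip_width: 59.7
```

```bash
python3 pl.py 7
```

```text
top 320 [472.4 272.4  37.5] lo/hi [[422.0, 258.0, 30.0], [515.0, 292.0, 45.0]] normal [-0.086 -0.023  0.996]
scene 138 [503.  283.2  42. ] lo/hi [[480.0, 262.0, 37.0], [523.0, 307.0, 47.0]] normal [-0.134  0.002  0.991]
```

The tile is now pivoting at opening 0.70, with its held end about 6° higher. I'll keep raising that end along an arc.

drive_tool(
  rows=[
    [-0.6, 0.05, 0, 0, 0.7],
    [-0.6, 0.1, 0, 0, 0.7],
    [-0.6, 0.15, 0, 0, 0.7],
    [-0.6, 0.2, 0, 0, 0.7],
  ],
)

```text
time: 17.65
ee_pos: [522.8, 286.1, 54.1]
eef_rot: [[-0.02, -1.0, -0.005], [0.047, -0.006, 0.999], [-0.999, 0.02, 0.047]]
contact_force: [-0.6, 0.9, -1.9]
grip_width: 59.6
```

```bash
python3 pl.py 8
```

```text
top 341 [470.5 273.2  49.9] lo/hi [[424.0, 257.0, 31.0], [510.0, 292.0, 66.0]] normal [-0.349 -0.017  0.937]
scene 152 [489.5 281.8  58.8] lo/hi [[451.0, 260.0, 43.0], [523.0, 306.0, 72.0]] normal [-0.358 -0.036  0.933]
```

drive_tool(
  rows=[
    [-0.8, 0.35, 0, 0, 0.7],
    [-0.8, 0.45, 0, 0, 0.7],
    [-0.8, 0.55, 0, 0, 0.7],
    [-0.75, 0.7, 0, 0, 0.7],
    [-0.7, 0.8, 0, 0, 0.7],
  ],
)

```text
time: 18.25
ee_pos: [493.1, 283.9, 96.1]
eef_rot: [[-0.02, -1.0, -0.005], [0.047, -0.006, 0.999], [-0.999, 0.02, 0.047]]
contact_force: [0.5, 0.8, -1.3]
grip_width: 59.4
```

```bash
python3 pl.py 9
```

```text
top 330 [450.9 276.6  65.2] lo/hi [[419.0, 257.0, 31.0], [481.0, 298.0, 98.0]] normal [-0.744 -0.025  0.668]
scene attempt to get argmax of an empty sequence
```

drive_tool(
  rows=[
    [-0.6, 0.9, 0, 0, 0.7],
    [-0.5, 1.0, 0, 0, 0.7],
    [-0.45, 1.1, 0, 0, 0.7],
    [-0.35, 1.2, 0, 0, 0.7],
    [-0.2, 0.6, 0, 0, 0.7],
  ],
)

```text
time: 18.85
ee_pos: [441.0, 282.5, 119.7]
eef_rot: [[-0.02, -1.0, -0.005], [0.047, -0.006, 0.999], [-0.999, 0.02, 0.047]]
contact_force: [0.0, 0.0, -0.8]
grip_width: 60.1
```

```bash
python3 pl.py 10; python3 v.py 10 250 110
```

```text
top 257 [406.6 280.6  74.8] lo/hi [[389.0, 256.0, 42.0], [427.0, 309.0, 111.0]] normal [-0.879 -0.029  0.475]
scene attempt to get argmax of an empty sequence
```

View pics/z10s.png

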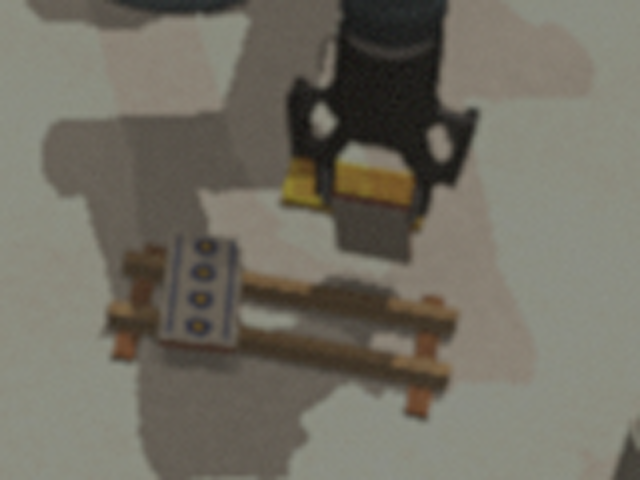

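The scene view shows the tile hanging steeply, at about (375,235) in the zoom, tilted roughly 62° and clear of the rack. I'll grip firmly, dip the free end into the gap between the slats, and press it against the near slat to bring it past vertical.

drive_tool(
  rows=[
    [-0.2, 0, 0, 0, 0.5],
    [0, 0, 0, 0, 0.5],
    [0, -2, 0, 0, 0.5],
    [0, -3, 0, 0, 0.5],
    [0, -1.5, 0, 0, 0.5],
    [0, 0, 0, 0, 0.5],
  ],
  squeeze=25,
)

```text
time: 19.6
ee_pos: [510.7, 282.8, 119.3]
eef_rot: [[-0.019, -1.0, -0.005], [0.047, -0.006, 0.999], [-0.999, 0.019, 0.047]]
contact_force: [0.1, 1.1, -1.8]
grip_width: 59.1
```

```bash
python3 pl.py 11; python3 v.py 11 250 110
```

```text
top 254 [480.4 277.2  80.1] lo/hi [[461.0, 256.0, 43.0], [501.0, 299.0, 118.0]] normal [-0.882 -0.02   0.471]
scene attempt to get argmax of an empty sequence
```

View pics/z11s.png

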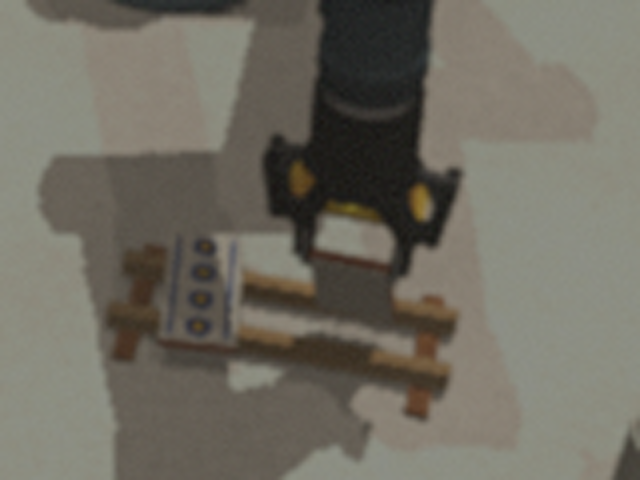

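drive_tool(
  rows=[
    [1.2, 0, 0, 0, 0.5],
    [1.4, 0, 0, 0, 0.5],
    [0, 1.5, 0, 0, 0.5],
    [-0.1, 1.5, 0, 0, 0.5],
    [-0.2, 1.5, 0, 0, 0.5],
    [-0.2, 1.5, 0, 0, 0.5],
  ],
)

```text
time: 20.35
ee_pos: [456.6, 286.5, 103.5]
eef_rot: [[0.008, -1.0, -0.008], [0.052, -0.008, 0.999], [-0.999, -0.008, 0.052]]
contact_force: [1.0, 0.1, -1.8]
grip_width: 59.0
```

```bash
python3 pl.py 12; python3 v.py 12 250 110
```

```text
top index 2 is out of bounds for axis 0 with size 1
scene attempt to get argmax of an empty sequence
```

View pics/z12s.png

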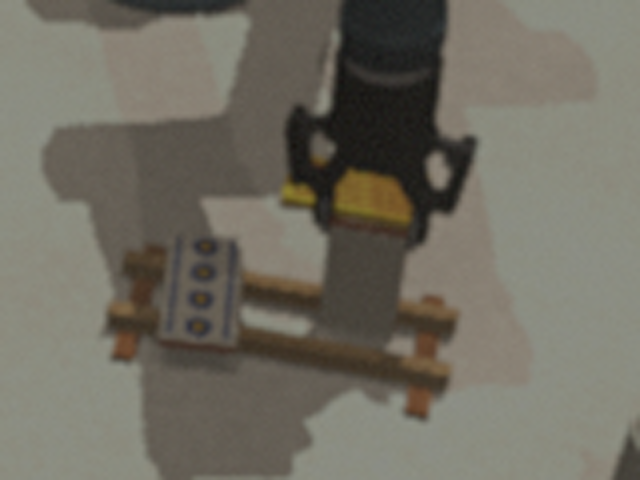

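drive_tool(
  rows=[
    [-0.1, 1.2, 0, 0, 0.5],
    [-0.1, 1.2, 0, 0, 0.5],
    [-0.1, 1.2, 0, 0, 0.5],
    [0, 0, 0, 0, 0.5],
  ],
)

```text
time: 20.9
ee_pos: [417.1, 285.6, 104.6]
eef_rot: [[0.005, -1.0, -0.009], [0.051, -0.008, 0.999], [-0.999, -0.005, 0.051]]
contact_force: [2.2, 0.3, -0.3]
grip_width: 59.1
```

```bash
cat > wl.py <<'E'
from h import *
import sys
# plane of the tile's white/grey face from the scene depth, in a pixel box
n=sys.argv[1]; x0,y0,x1,y1=map(int,sys.argv[2:6]); p,d=snap('scene','w'+n)
v,u=np.mgrid[y0:y1,x0:x1].reshape(2,-1); z=d[v,u]; c=robot.calibration('scene'); f=192/np.tan(np.radians(c['fov_y'])/2)
P=np.c_[(u-c['cx'])/f*z,(v-c['cy'])/f*z,z]; X=(P-np.array(c['t']))@np.array(c['R'])
c=np.median(X,0); 
for _ in range(3):
    n_=np.linalg.svd(X-X.mean(0),full_matrices=False)[2][2]; r=abs((X-X.mean(0))@n_); X=X[r<max(2*r.std(),2)]
print(len(X),X.mean(0).round(1),(n_*np.sign(n_[0])).round(3),r.std())
q=cv2.resize(p[110:230,250:410],None,fx=4,fy=4,interpolation=cv2.INTER_CUBIC); cv2.imwrite('pics/zw%s.png'%n,q[...,::-1])
E
python3 wl.py 13 333 172 350 192
```

```text
61 [464.7 291.5  66.6] [ 0.217 -0.968 -0.129] 2.3046930534964005
```

View pics/zw13.png

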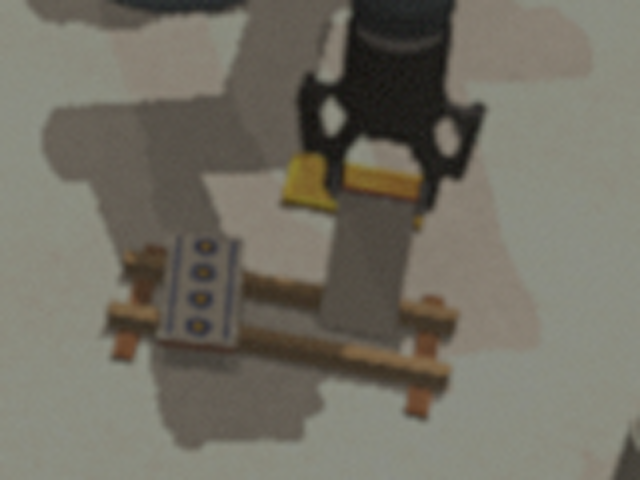

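```bash
python3 wl.py 14 336 163 349 190
```

```text
186 [441.7 289.3  71.6] [0.969 0.005 0.247] 0.5428204180096616
```

The white face normal is (0.97, 0, 0.25), so the tile now leans 14° past vertical with the white side turning up. Next I'll lift it and carry it to the board.

drive_tool(
  rows=[
    [-2, 0, 0, 0, 0.5],
    [-3, 0, 0, 0, 0.5],
    [-3, 0, 0, 0, 0.5],
    [-1, -1, -2, -0.05, 0.5],
    [-0.1, -1.5, -3.5, -0.05, 0.5],
    [0, -1.5, -3.5, -0.06, 0.5],
    [0, -1.2, -3.5, 0, 0.5],
    [0, -1, -3.5, 0, 0.5],
    [0, -0.8, -3.5, 0, 0.5],
    [0, -0.8, -3.5, 0, 0.5],
    [0, -0.8, -3.5, 0, 0.5],
    [0, -0.8, -3.5, 0, 0.5],
  ],
)

```text
time: 22.2
ee_pos: [553.3, -10.1, 179.3]
eef_rot: [[-0.01, -0.984, -0.18], [0.054, -0.18, 0.982], [-0.998, -0.0, 0.055]]
contact_force: [1.3, 0.6, -1.2]
grip_width: 58.7
```

drive_tool(
  rows=[
    [0, 0.3, -3.5, 0, 0.5],
    [0, 0.3, -3.5, 0, 0.5],
    [1, 0.3, -3.5, 0, 0.5],
    [1.5, 0.2, -2.0, 0, 0.5],
    [1.5, 0, 0, 0, 0.5],
    [0.3, 0, 0, 0, 0.5],
    [0, 0, 0, 0, 0.5],
  ],
)

```text
time: 22.9
ee_pos: [564.1, -143.2, 123.5]
eef_rot: [[-0.016, -0.985, -0.17], [0.059, -0.171, 0.984], [-0.998, 0.006, 0.061]]
contact_force: [0.2, -0.2, -0.7]
grip_width: 58.7
```

```bash
python3 - <<'E'
from h import *
p,_=snap('scene','s15'); t,_=snap('top','t15')
cv2.imwrite('pics/z15s.png',cv2.resize(p[80:230,100:290],None,fx=4,fy=4,interpolation=cv2.INTER_CUBIC)[...,::-1])
cv2.imwrite('pics/z15t.png',cv2.resize(t[140:280,240:400],None,fx=4,fy=4,interpolation=cv2.INTER_CUBIC)[...,::-1])
E
```

```text
(no output)
```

View pics/z15s.png

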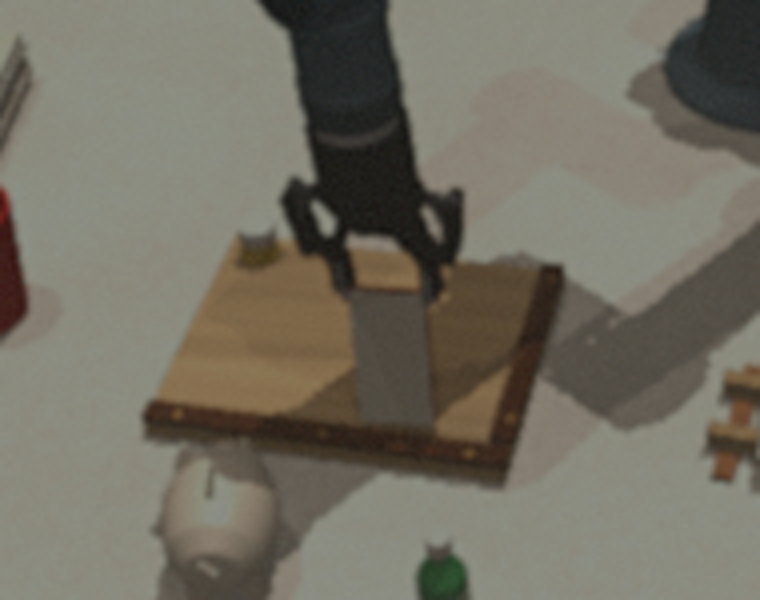

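View pics/z15t.png

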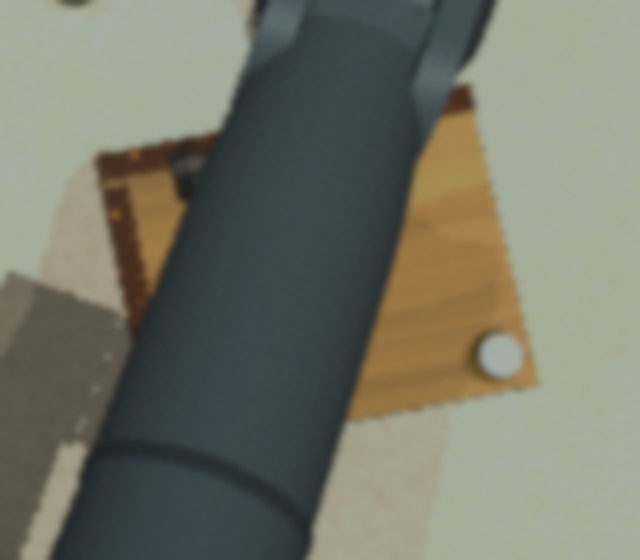

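```bash
cat > fc.py <<'E'
from h import *
def cloud(cam,d):
    v,u=np.mgrid[0:384,0:512]; c=robot.calibration(cam); f=192/np.tan(np.radians(c['fov_y'])/2)
    P=np.stack([(u-c['cx'])/f*d,(v-c['cy'])/f*d,d],-1); return (P-np.array(c['t']))@np.array(c['R'])
K=np.array([592,-58.8]); a=np.radians(9.93); EX=np.array([np.cos(a),np.sin(a)]); EY=np.array([-np.sin(a),np.cos(a)])
def jig(X): X=np.asarray(X,float); q=X[...,:2]-K; return np.concatenate([np.stack([q@EX,q@EY],-1),X[...,2:]],-1)
E
python3 - <<'E'
from fc import *
d=np.load('pics/s15.npz')['d']; X=jig(cloud('scene',d))
Y=X[158:181,191:204].reshape(-1,3); c=Y.mean(0); n=np.linalg.svd(Y-c,full_matrices=False)[2][2]; print(c.round(1),n.round(3))
for v in range(178,192): print(v,X[v,198].round(1))
for u in range(186,212,2): print(u,X[170,u].round(1))
E
```

```text
[-13.4 -74.8  94.3] [-0.26   0.962 -0.086]
178 [-15.9 -75.9  52.6]
179 [-14.2 -75.7  49.8]
180 [ -7.4 -73.7  52.4]
181 [-10.3 -75.1  44.8]
182 [-12.8 -76.4  37.5]
183 [ -8.3 -75.2  37.8]
184 [ -9.1 -75.9  32.3]
185 [ -9.9 -76.6  26.8]
186 [-15.2 -78.9  16.3]
187 [-14.2 -78.9  12.8]
188 [  2.  -73.5  25.7]
189 [ 10.8 -70.8  30.7]
190 [  8.1 -72.1  23.1]
191 [ 17.1 -69.3  28.3]
186 [ -76.2 -135.9   20.2]
188 [ -18.3 -106.6   80.2]
190 [ 987.8  281.9 1102.3]
192 [-19.3 -93.7  81.5]
194 [-18.7 -86.9  83.2]
196 [ 987.8  281.9 1102.3]
198 [-17.1 -73.3  87. ]
200 [-20.4 -67.9  84.8]
202 [-21.1 -61.6  85.2]
204 [-23.7 -56.   83.7]
206 [-19.5 -48.1  89. ]
208 [-90.2 -64.3  19. ]
210 [-90.6 -57.6  19.8]
```

drive_tool(
  rows=[
    [0.5, 0.3, 0, 0, 0.5],
    [0.3, 0.7, 0, 0, 0.5],
    [0.3, 0.8, 0, 0, 0.5],
    [0.4, 0.8, 0, 0, 0.5],
  ],
)

```text
time: 23.4
ee_pos: [541.6, -146.1, 113.3]
eef_rot: [[-0.005, -0.985, -0.175], [0.055, -0.175, 0.983], [-0.998, -0.004, 0.055]]
contact_force: [-0.7, 1.1, 4.8]
grip_width: 59.2
```

drive_tool(
  rows=[
    [0.6, 0.7, 0, 0, 0.5],
    [0.7, 0.7, 0, 0, 0.5],
    [0.7, 0.6, 0, 0, 0.5],
    [0.7, 0.5, 0, 0, 0.5],
  ],
)

```text
time: 23.8
ee_pos: [511.4, -150.0, 90.9]
eef_rot: [[-0.005, -0.985, -0.174], [0.051, -0.174, 0.983], [-0.999, -0.004, 0.051]]
contact_force: [-2.6, -0.7, 4.5]
grip_width: 58.7
```

```bash
cat > v2.py <<'E'
from fc import *
import sys
n=sys.argv[1]; p,d=snap('scene','s'+n)
cv2.imwrite('pics/z%ss.png'%n,cv2.resize(p[80:230,100:290],None,fx=4,fy=4,interpolation=cv2.INTER_CUBIC)[...,::-1])
s=robot.get_state(); print('tcp jig',jig(s['ee_pos']).round(1),'rot',np.round(s['eef_rot'],3).tolist(),'F jig',[round(float(np.array(s['contact_force'])[:2]@e),1) for e in (EX,EY)],round(float(s['contact_force'][2]),1))
E
python3 v2.py 16
```

```text
tcp jig [-96.6 -75.4  89.6] rot [[-0.008, -0.985, -0.174], [0.052, -0.174, 0.983], [-0.999, -0.001, 0.052]] F jig [-2.9, -1.6] 2.6
```

View pics/z16s.png

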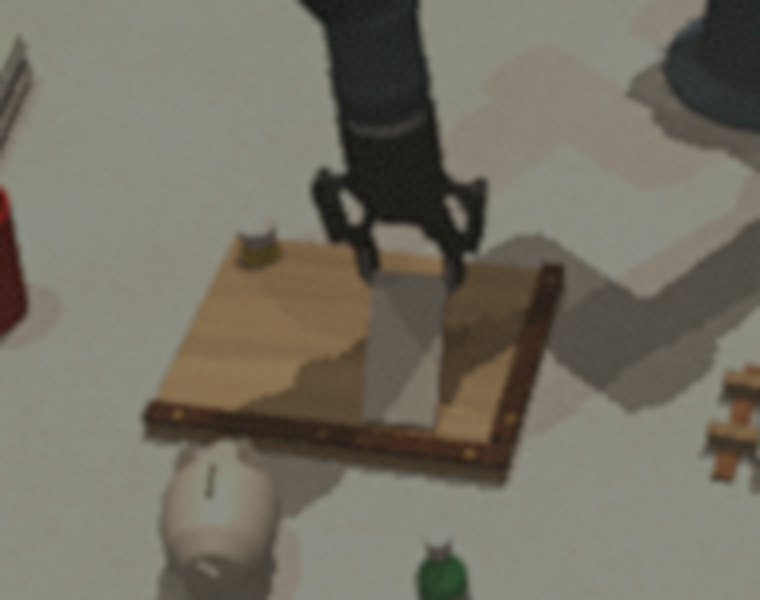

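drive_tool(
  rows=[
    [0.7, 0.5, 0, 0, 0.5],
    [0.8, 0.45, 0, 0, 0.5],
    [0.8, 0.35, 0, 0, 0.5],
    [0.8, 0.25, 0, 0, 0.5],
    [0.8, 0.15, 0, 0, 0.5],
  ],
)

```text
time: 24.35
ee_pos: [489.9, -150.9, 48.2]
eef_rot: [[-0.008, -0.985, -0.173], [0.051, -0.173, 0.984], [-0.999, -0.001, 0.052]]
contact_force: [-0.9, -1.1, 0.6]
grip_width: 59.2
```

```bash
python3 v2.py 17
```

```text
tcp jig [-117.4  -72.5   46.8] rot [[-0.01, -0.985, -0.173], [0.052, -0.173, 0.984], [-0.999, 0.001, 0.053]] F jig [-0.3, -0.2] -0.5
```

View pics/z17s.png

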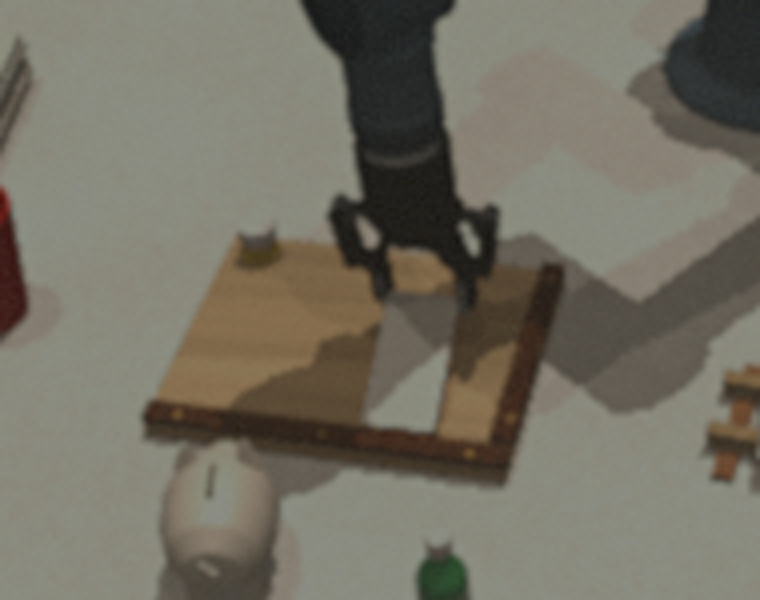

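drive_tool(
  rows=[
    [0.7, 0.1, 0, 0, 0.5],
    [0.7, 0.08, 0, 0, 0.5],
    [0.6, 0.05, 0, 0, 0.5],
    [0.4, 0, 0, 0, 0.5],
  ],
)

```text
time: 24.8
ee_pos: [485.5, -149.2, 20.0]
eef_rot: [[-0.013, -0.985, -0.173], [0.053, -0.173, 0.984], [-0.999, 0.003, 0.054]]
contact_force: [-1.9, -0.6, 0.9]
grip_width: 58.9
```

drive_tool(
  rows=[
    [0.3, 0, 0, 0, 0.5],
    [0, 0, 0, 0, 0.5],
  ],
)

```text
time: 25.0
ee_pos: [485.1, -148.8, 15.9]
eef_rot: [[-0.014, -0.985, -0.173], [0.053, -0.173, 0.983], [-0.999, 0.004, 0.055]]
contact_force: [-1.8, -1.3, 1.0]
grip_width: 58.8
```

```bash
python3 v2.py 18
```

```text
tcp jig [-120.8  -70.2   16.1] rot [[-0.013, -0.985, -0.173], [0.053, -0.173, 0.983], [-0.999, 0.004, 0.055]] F jig [-2.1, 0.1] 0.3
```

View pics/z18s.png

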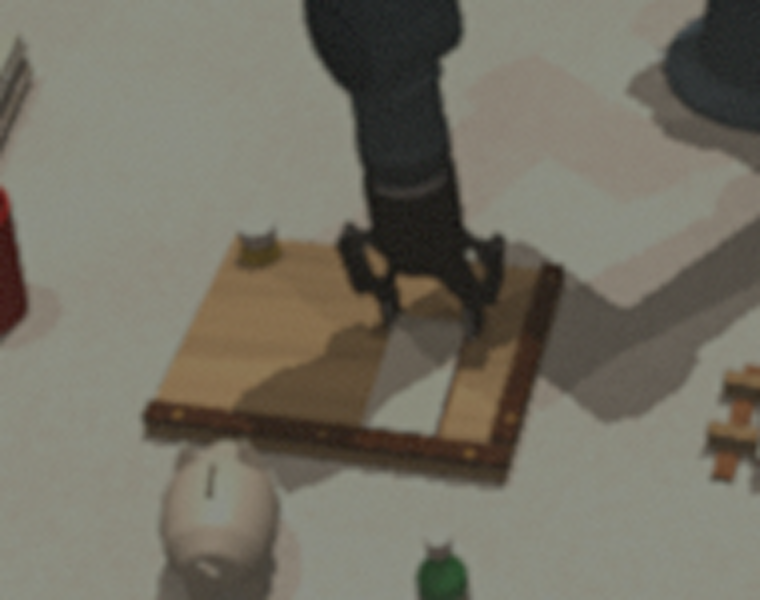

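drive_tool(
  rows=[
    [0.3, 0, 0, 0, 0.5],
    [0.2, 0, 0, 0, 0.5],
    [0, 0, 0, 0, 0.5],
  ],
)

```text
time: 25.35
ee_pos: [485.1, -148.9, 15.7]
eef_rot: [[-0.013, -0.985, -0.173], [0.051, -0.174, 0.983], [-0.999, 0.004, 0.052]]
contact_force: [-2.9, 0.8, 0.4]
grip_width: 58.9
```

```bash
cat > wp.py <<'E'
from fc import *
import sys
# tile height along its length: white face pixels in the scene depth, jig frame
d=np.load('pics/s%s.npz'%sys.argv[1])['d']; p=np.load('pics/s%s.npz'%sys.argv[1])['p']; X=jig(cloud('scene',d)); h=cv2.cvtColor(p,cv2.COLOR_RGB2HSV)
m=(h[...,1]<60)&(X[...,0]<3)&(X[...,0]>-140)&(X[...,1]<5)&(X[...,1]>-130)&(X[...,2]>10)&(X[...,2]<70)
m=cv2.erode(m.astype(np.uint8),np.ones((3,3)))>0
Y=X[m]; print(len(Y),np.percentile(Y,[1,50,99],axis=0).round(1).tolist())
A=np.c_[Y[:,:2],np.ones(len(Y))]
for _ in range(4):
    c=np.linalg.lstsq(A,Y[:,2],rcond=None)[0]; r=abs(Y[:,2]-A@c); k=r<max(2.5*r.std(),1); A,Y=A[k],Y[k]
print('dz/dx,dz/dy',c[:2].round(3),'z at x=-5,-65,-115 (y=-70):',[round(float(c@[x,-70,1]),1) for x in(-5,-65,-115)])
E
python3 v2.py 19; python3 wp.py 19
```

```text
tcp jig [-120.7  -70.4   15.7] rot [[-0.012, -0.985, -0.173], [0.051, -0.174, 0.983], [-0.999, 0.003, 0.052]] F jig [-2.8, -0.1] 2.0
406 [[-115.5, -102.1, 27.0], [-54.5, -70.0, 34.3], [-2.4, -37.1, 54.8]]
dz/dx,dz/dy [-0.083  0.019] z at x=-5,-65,-115 (y=-70): [30.1, 35.1, 39.2]
```

The fingertips touch the board while the held end is still about 9 mm high, so letting go here would slap the tile down. I'll draw the tile back until the fingers hang past the board's front edge, and lower it flat there.

drive_tool(
  rows=[
    [-0.5, 0, 0, 0, 0.5],
    [-0.2, 1.5, 0, 0, 0.5],
    [0, 2.2, 0, 0, 0.5],
    [0, 2.2, 0, 0, 0.5],
    [0, 2.2, 0, 0, 0.5],
    [0, 2.2, 0, 0, 0.5],
    [0, 1.5, 0, 0, 0.5],
    [0, 0, 0, 0, 0.5],
  ],
)

```text
time: 26.2
ee_pos: [372.5, -172.3, 24.5]
eef_rot: [[-0.0, -0.984, -0.177], [0.048, -0.177, 0.983], [-0.999, -0.008, 0.047]]
contact_force: [0.8, -0.5, -0.9]
grip_width: 59.1
```

```bash
python3 v2.py 20;  python3 - <<'E'
from h import *
t,_=snap('top','t20')
cv2.imwrite('pics/z20t.png',cv2.resize(t[140:290,230:400],None,fx=4,fy=4,interpolation=cv2.INTER_CUBIC)[...,::-1])
E
```

```text
tcp jig [-234.6  -74.5   24.8] rot [[0.001, -0.984, -0.178], [0.047, -0.177, 0.983], [-0.999, -0.01, 0.046]] F jig [0.5, -0.4] -0.6
```

View pics/z20s.png

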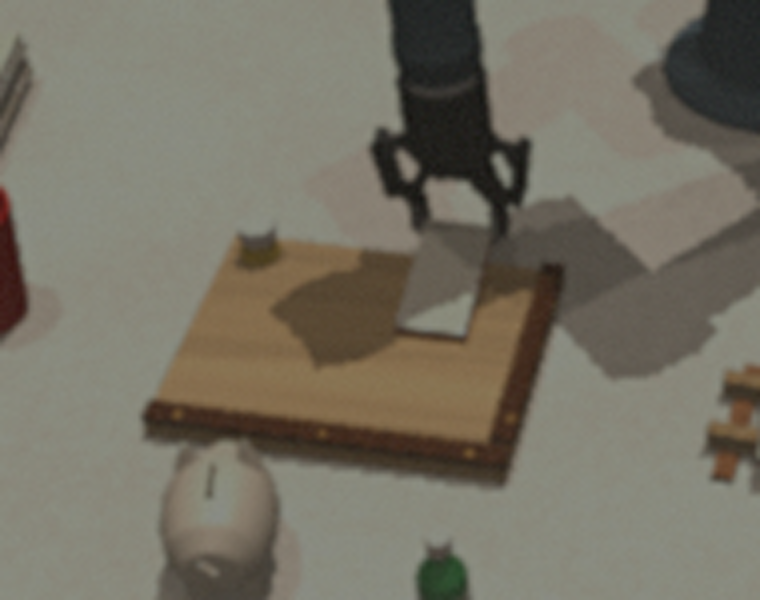

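View pics/z20t.png

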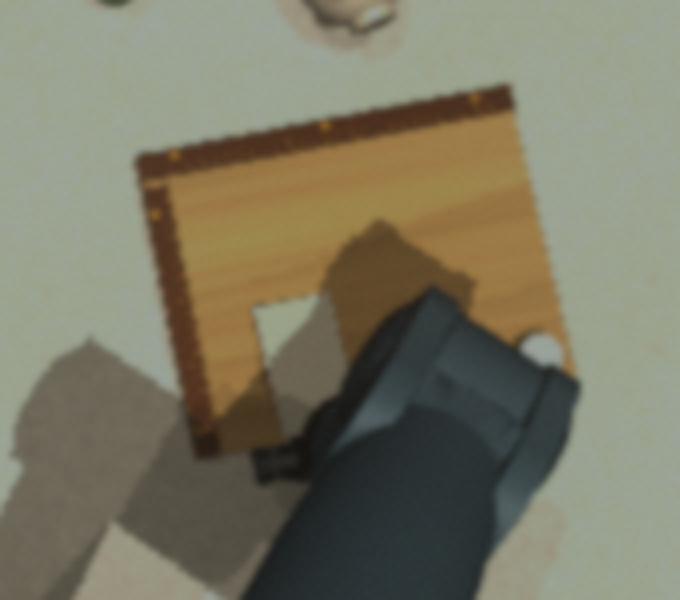

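drive_tool(
  rows=[
    [0, 0.6, 0, 0, 0.5],
    [0.6, 0, 0, 0, 0.5],
    [0.5, 0, 0, 0, 0.5],
    [0.3, 0, 0, 0, 0.5],
    [0, 0, 0, 0, 0.5],
  ],
)

```text
time: 26.8
ee_pos: [372.7, -174.6, 10.3]
eef_rot: [[0.006, -0.983, -0.181], [0.045, -0.18, 0.983], [-0.999, -0.014, 0.043]]
contact_force: [-1.0, -0.3, 0.9]
grip_width: 59.4
```

```bash
sed -i 's/>-140/>-260/; s/(-5,-65,-115)/(-125,-180,-235)/; s/x=-5,-65,-115/x=-125,-180,-235/' wp.py; python3 v2.py 21; python3 wp.py 21
```

```text
tcp jig [-235.9  -76.2   10.5] rot [[0.006, -0.983, -0.181], [0.045, -0.18, 0.983], [-0.999, -0.014, 0.043]] F jig [0.7, -0.1] 0.6
360 [[-232.1, -113.1, 26.7], [-175.2, -76.3, 32.4], [-118.7, -39.3, 48.4]]
dz/dx,dz/dy [-0.045 -0.004] z at x=-125,-180,-235 (y=-70): [30.1, 32.6, 35.1]
```

drive_tool(
  rows=[
    [0.4, 0, 0, 0, 0.5],
    [0.3, 0, 0, 0, 0.5],
    [0, 0, 0, 0, 0.5],
  ],
)

```text
time: 27.15
ee_pos: [373.2, -174.5, 4.1]
eef_rot: [[0.007, -0.983, -0.181], [0.044, -0.181, 0.983], [-0.999, -0.015, 0.042]]
contact_force: [-2.4, 1.3, 8.3]
grip_width: 59.3
```

```bash
python3 v2.py 22; python3 wp.py 22
```

```text
tcp jig [-235.4  -76.3    4.2] rot [[0.007, -0.983, -0.181], [0.044, -0.181, 0.983], [-0.999, -0.015, 0.042]] F jig [-1.8, 1.0] 6.9
352 [[-233.3, -117.8, 24.0], [-177.9, -76.7, 29.7], [-119.7, -39.9, 58.7]]
dz/dx,dz/dy [0.017 0.021] z at x=-125,-180,-235 (y=-70): [30.3, 29.4, 28.4]
```

drive_tool(
  rows=[
    [-0.1, 0, 0, 0, 0.5],
    [0, 0, 0, 0, 0.69],
    [0, 0, 0, 0, 0.7],
    [0, 0, 0, 0, 0.72],
    [0, 0, 0, 0, 0.78],
    [0, 0, 0, 0, 0.88],
    [0, 0, 0, 0, 1],
  ],
)

```text
time: 27.9
ee_pos: [373.3, -174.4, 4.6]
eef_rot: [[0.007, -0.983, -0.182], [0.044, -0.181, 0.982], [-0.999, -0.015, 0.042]]
contact_force: [-1.0, 0.3, -0.4]
grip_width: 85.0
```

```bash
python3 v2.py 23; python3 wp.py 23
```

```text
tcp jig [-235.3  -76.2    4.6] rot [[0.007, -0.983, -0.182], [0.044, -0.181, 0.982], [-0.999, -0.015, 0.042]] F jig [-1.0, 0.0] -0.6
320 [[-231.7, -124.3, 23.9], [-174.1, -76.7, 29.3], [-118.5, -25.8, 57.2]]
dz/dx,dz/dy [-0.007  0.043] z at x=-125,-180,-235 (y=-70): [29.0, 29.4, 29.7]
```

View pics/z23s.png

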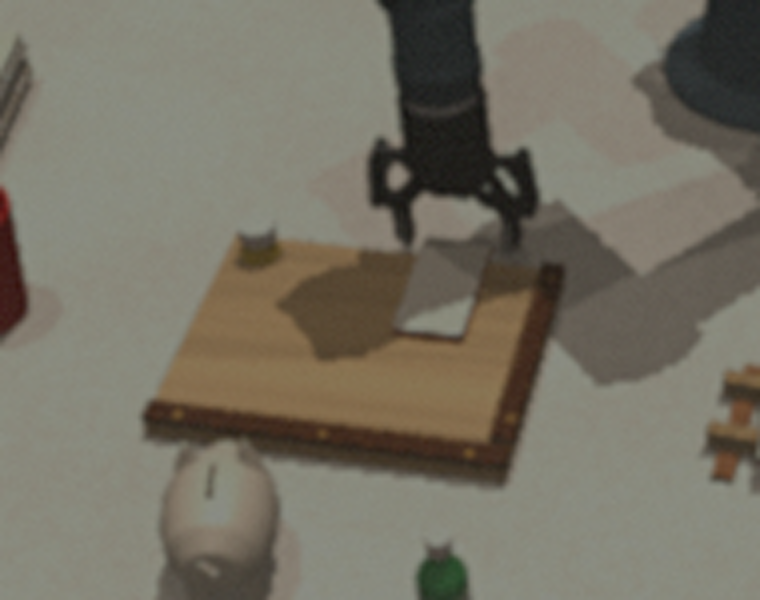

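The scene view shows the tile lying flat with the white face up, at about (440,290) in the zoom, height about 29 mm and slope under 0.01. Next I'll turn the hand so that one finger is behind the near short edge and the other is on the free long edge. With those two contacts I'll push it into the corner.

drive_tool(
  rows=[
    [-2, 0, 0, 0, 1],
    [-3, 0, 0, 0, 1],
    [-1, 0, 0, -0.15, 1],
    [0, 0, 0, -0.15, 1],
    [0, 0, 0, -0.15, 0.66],
    [0, 0, 0, -0.15, 0.66],
    [0, 0, 0, -0.15, 0.66],
    [0, 0, 0, -0.15, 0.66],
    [0, 0, 0, -0.15, 0.66],
    [0, 0, 0, 0, 0.66],
  ],
  squeeze=80,
)

```text
time: 28.95
ee_pos: [372.5, -177.0, 67.2]
eef_rot: [[0.007, -0.326, -0.945], [0.045, -0.944, 0.326], [-0.999, -0.044, 0.008]]
contact_force: [-0.1, -0.7, -1.3]
grip_width: 56.4
```

```bash
python3 v2.py 24; python3 - <<'E'
from fc import *
s=robot.get_state(); R=np.array(s['eef_rot']); print('q',np.round(s['qpos'],2),'jaw angle in jig',np.degrees(np.arctan2(R[:2,2]@EY,R[:2,2]@EX)))
t,_=snap('top','t24')
cv2.imwrite('pics/z24t.png',cv2.resize(t[140:290,230:400],None,fx=4,fy=4,interpolation=cv2.INTER_CUBIC)[...,::-1])
E
```

```text
tcp jig [-236.5  -78.5   67.2] rot [[0.007, -0.328, -0.944], [0.045, -0.943, 0.328], [-0.999, -0.044, 0.008]] F jig [0.4, 1.1] 0.3
q [-0.63  0.2  -0.62  0.77  0.04 -1.86] jaw angle in jig 150.89671385002953
```

View pics/z24t.png

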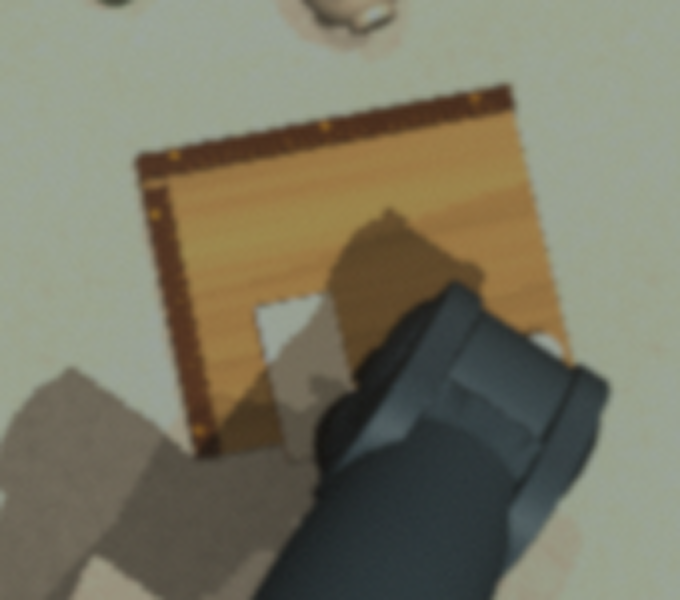

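```bash
python3 - <<'E'
from fc import *
for q in((255,307),(330,293),(290,460)): print(jig(ray('top',np.array(q)/4+[230,140],28)).round(1))
E
```

```text
[[-115.5  -48.2   28. ]]
[[-115.9 -106.9   28. ]]
[[-234.6  -50.4   28. ]]
```

drive_tool(
  rows=[
    [0, 1.6, -1.6, -0.045, 0.66],
    [0, 1.5, -1.6, 0, 0.66],
    [1.5, 0, 0, 0, 0.66],
    [1.5, 0, 0, 0, 0.66],
    [1.0, 0, 0, 0, 0.66],
    [0, 0, 0, 0, 0.66],
  ],
)

```text
time: 29.65
ee_pos: [395.0, -216.3, 24.5]
eef_rot: [[0.008, -0.298, -0.954], [0.044, -0.953, 0.298], [-0.999, -0.044, 0.005]]
contact_force: [-0.6, 1.1, 0.5]
grip_width: 56.0
```

```bash
python3 v2.py 25
```

```text
tcp jig [-221.  -121.4   25.1] rot [[0.009, -0.298, -0.955], [0.043, -0.954, 0.298], [-0.999, -0.044, 0.005]] F jig [-0.2, 0.3] 0.1
```

View pics/z25s.png

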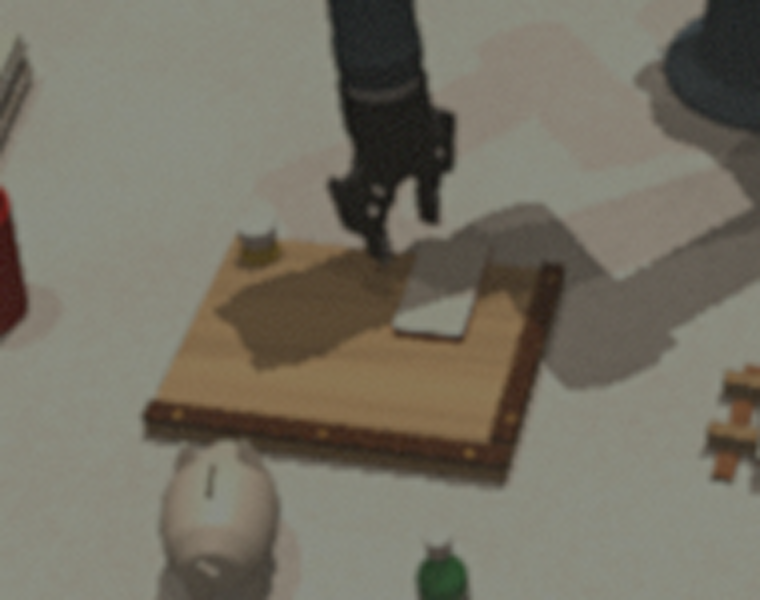

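drive_tool(
  rows=[
    [0.5, 0, 0, 0, 0.66],
    [0.2, 0, 0, 0, 0.66],
    [0, -1.3, 0, 0, 0.66],
    [0, -1.0, -0.8, 0, 0.66],
    [0, -1.2, -1.0, 0, 0.66],
    [0, -1.2, -1.0, 0, 0.66],
    [0, -1.2, -1.0, 0, 0.66],
    [0, 0, 0, 0, 0.66],
  ],
)

```text
time: 30.5
ee_pos: [454.7, -166.6, 22.7]
eef_rot: [[0.012, -0.298, -0.955], [0.042, -0.954, 0.298], [-0.999, -0.043, 0.001]]
contact_force: [-0.7, -0.4, 0.2]
grip_width: 56.5
```

```bash
python3 v2.py 26
```

```text
tcp jig [-154.8  -82.6   22.6] rot [[0.011, -0.298, -0.954], [0.042, -0.953, 0.299], [-0.999, -0.043, 0.002]] F jig [-0.0, -0.7] 0.2
```

View pics/z26s.png

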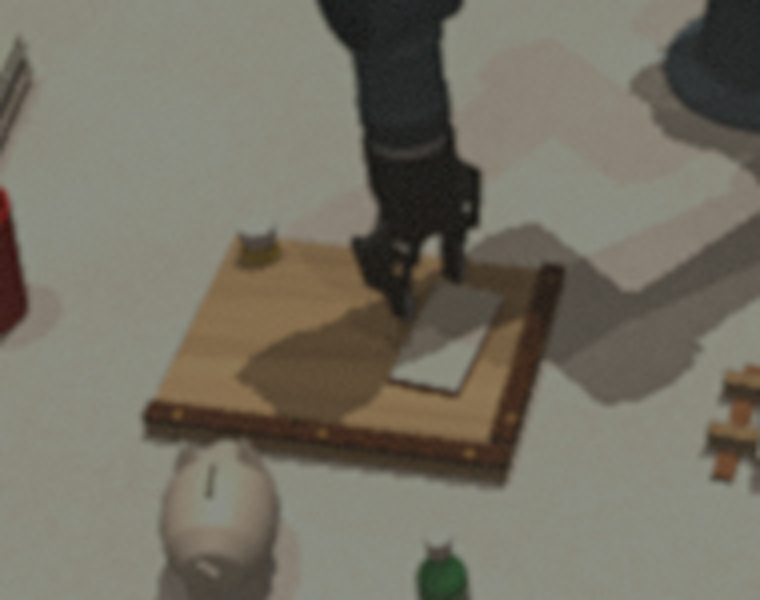

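drive_tool(
  rows=[
    [0.4, 0, 0, 0, 0.66],
    [0.1, -0.45, -0.9, 0, 0.66],
    [0.03, -0.5, -1.0, 0, 0.66],
    [0.03, -0.5, -1.0, 0, 0.66],
    [0, 0, 0, 0, 0.66],
  ],
)

```text
time: 31.05
ee_pos: [487.0, -161.4, 17.0]
eef_rot: [[0.01, -0.3, -0.954], [0.041, -0.953, 0.3], [-0.999, -0.042, 0.003]]
contact_force: [-0.3, -0.6, 0.8]
grip_width: 55.9
```

```bash
python3 v2.py 27
```

```text
tcp jig [-121.9  -82.7   16.8] rot [[0.009, -0.3, -0.954], [0.042, -0.953, 0.3], [-0.999, -0.042, 0.004]] F jig [-0.8, 0.4] 0.5
```

View pics/z27s.png

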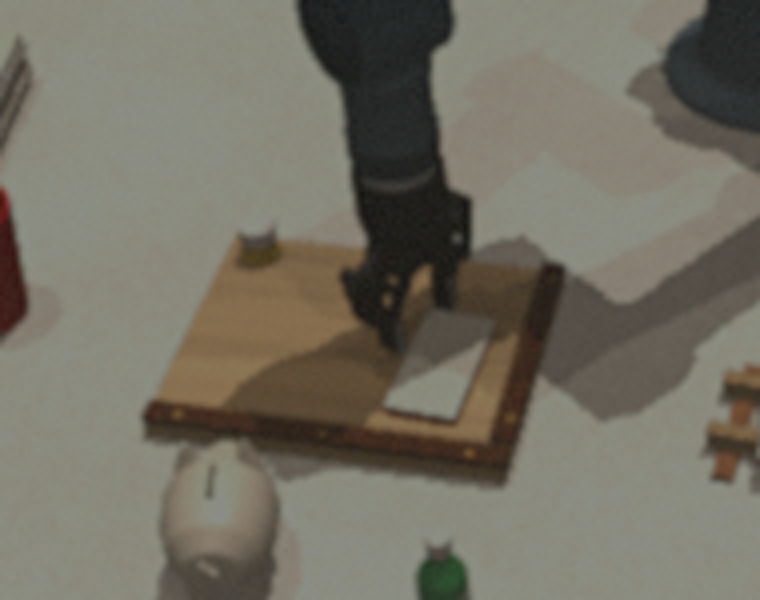

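drive_tool(
  rows=[
    [0, -0.45, -0.9, 0, 0.66],
    [0, -0.4, -0.7, 0, 0.66],
    [0, -0.2, -0.4, 0, 0.66],
    [0, 0, 0, 0, 0.66],
  ],
)

```text
time: 31.5
ee_pos: [508.5, -157.2, 16.6]
eef_rot: [[0.005, -0.301, -0.954], [0.041, -0.953, 0.301], [-0.999, -0.041, 0.007]]
contact_force: [-2.1, -1.4, 1.1]
grip_width: 56.4
```

```bash
python3 v2.py 28
```

```text
tcp jig [-99.2 -82.5  16.6] rot [[0.006, -0.301, -0.954], [0.041, -0.953, 0.301], [-0.999, -0.041, 0.007]] F jig [-2.0, -1.3] 0.9
```

View pics/z28s.png

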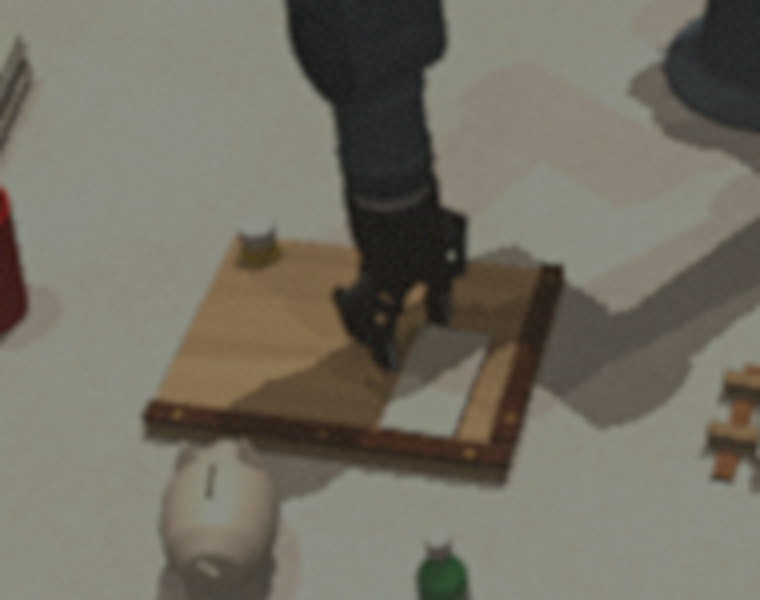

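drive_tool(
  rows=[
    [0.03, -0.6, 0.45, 0, 0.66],
    [0.03, -0.7, 0.37, 0, 0.66],
    [0.03, -0.5, 0.25, 0, 0.66],
    [0.02, -0.4, 0.15, 0, 0.66],
    [0, 0, 0, 0, 0.66],
  ],
)

```text
time: 32.05
ee_pos: [503.3, -130.5, 17.0]
eef_rot: [[0.007, -0.302, -0.953], [0.041, -0.953, 0.302], [-0.999, -0.041, 0.005]]
contact_force: [0.3, 0.4, 0.1]
grip_width: 56.2
```

```bash
python3 v2.py 29
```

```text
tcp jig [-99.8 -55.5  17. ] rot [[0.007, -0.302, -0.953], [0.041, -0.953, 0.302], [-0.999, -0.041, 0.005]] F jig [-0.3, -0.4] -0.4
```

View pics/z29s.png

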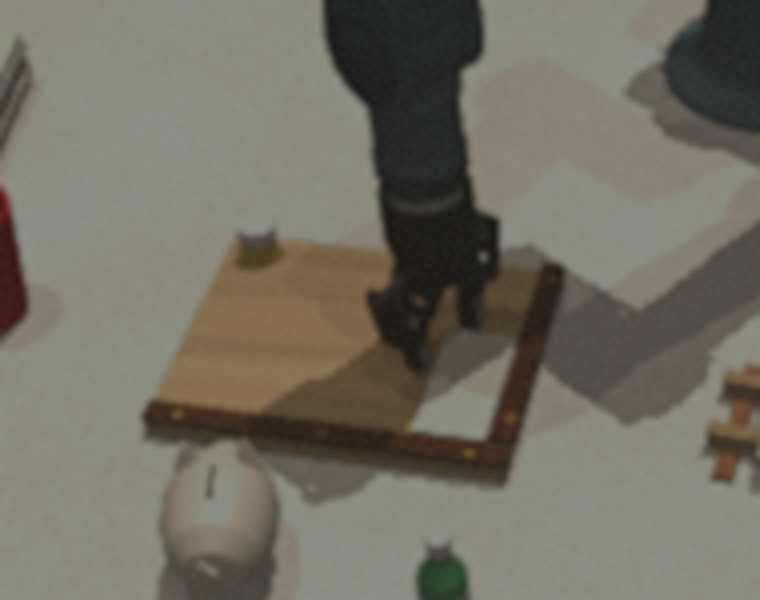

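drive_tool(
  rows=[
    [0, -0.4, -0.15, 0, 0.66],
    [0, -0.5, -0.15, 0, 0.66],
  ],
)

```text
time: 32.3
ee_pos: [505.3, -128.6, 16.9]
eef_rot: [[-0.001, -0.305, -0.952], [0.026, -0.952, 0.305], [-1.0, -0.025, 0.009]]
contact_force: [-12.2, -17.9, 4.3]
grip_width: 56.5
```

```bash
python3 v2.py 30
```

```text
tcp jig [-97.5 -53.8  17. ] rot [[-0.002, -0.305, -0.952], [0.025, -0.952, 0.305], [-1.0, -0.024, 0.01]] F jig [-12.1, -12.5] 3.0
```

```bash
python3 - <<'E'
from fc import *
p=np.load('pics/s30.npz')['p']; t,_=snap('top','t30')
a=cv2.resize(p[140:210,190:250],None,fx=10,fy=8,interpolation=cv2.INTER_CUBIC)
cv2.imwrite('pics/z30a.png',a[...,::-1])
cv2.imwrite('pics/z30t.png',cv2.resize(t[165:240,255:325],None,fx=8,fy=8,interpolation=cv2.INTER_CUBIC)[...,::-1])
E
```

```text
(no output)
```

View pics/z30a.png

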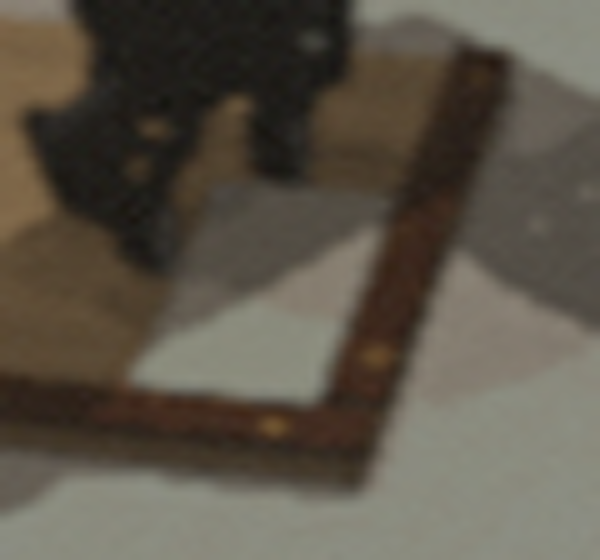

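View pics/z30t.png

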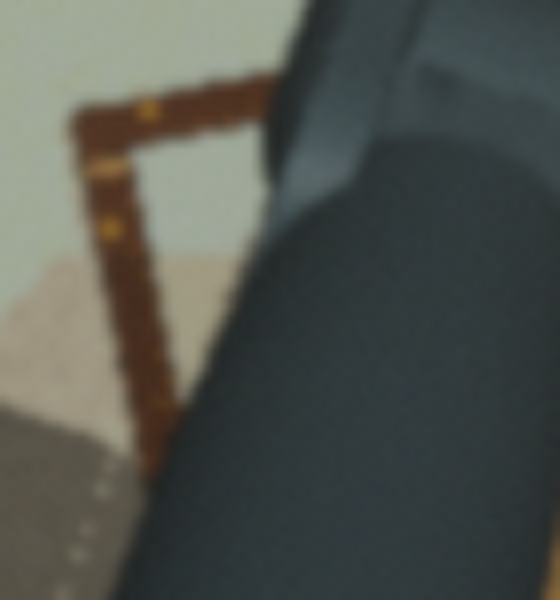

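drive_tool(
  rows=[
    [0, -0.7, -0.22, 0, 0.66],
  ],
)

```text
time: 32.5
ee_pos: [505.4, -128.6, 16.9]
eef_rot: [[-0.011, -0.309, -0.951], [0.012, -0.951, 0.309], [-1.0, -0.008, 0.014]]
contact_force: [-14.7, -21.5, 7.1]
grip_width: 56.4
```

```bash
python3 v2.py 31; sed -i 's/(-125,-180,-235)/(-5,-60,-115)/' wp.py; python3 wp.py 31; python3 - <<'E'
from fc import *
p=np.load('pics/s31.npz')['p']; d=np.load('pics/s31.npz')['d']; X=jig(cloud('scene',d)); h=cv2.cvtColor(p,cv2.COLOR_RGB2HSV)
# white tile / fence edges: lines in jig frame
m=((h[...,1]<70)&(X[...,2]>20)&(X[...,2]<40)&(X[...,0]>-125)&(X[...,0]<4)&(X[...,1]>-70)&(X[...,1]<6)).astype(np.uint8)
c=max(cv2.findContours(m,0,1)[0],key=cv2.contourArea)[:,0,:]
w=jig(ray('scene',c,28)); print('tile extents jig',np.percentile(w,[1,99],axis=0).round(1).tolist())
b=w[(w[:,0]>-8)&(w[:,1]<-8)&(w[:,1]>-52)]; s=w[(w[:,1]>-8)&(w[:,0]<-15)&(w[:,0]>-100)]
print('back edge slope deg',np.degrees(np.polyfit(b[:,1],b[:,0],1)[0]).round(2),b[:,0].mean().round(1),'side edge slope',np.degrees(np.polyfit(s[:,0],s[:,1],1)[0]).round(2),s[:,1].mean().round(1))
E
```

```text
tcp jig [-97.4 -53.8  16.9] rot [[-0.012, -0.308, -0.951], [0.011, -0.951, 0.308], [-1.0, -0.007, 0.014]] F jig [-15.7, -17.6] 6.4
380 [[-115.9, -55.2, 24.3], [-58.2, -29.2, 29.1], [-4.4, -2.2, 36.7]]
dz/dx,dz/dy [-0.003  0.004] z at x=-125,-180,-235 (y=-70): [28.7, 28.8, 29.0]
tile extents jig [[-133.1, -70.2, 28.0], [2.6, 2.6, 28.0]]
back edge slope deg -0.9 0.5 side edge slope 0.71 0.9
```

View pics/z31s.png

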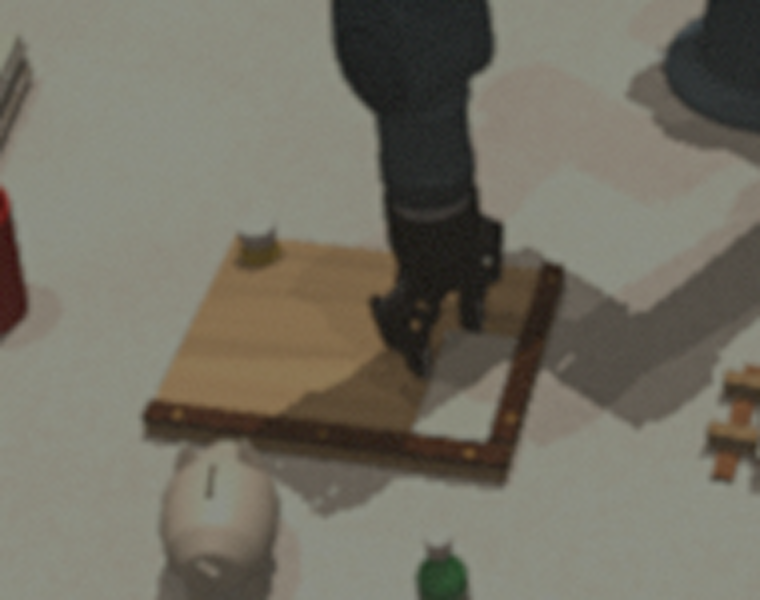

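```bash
python3 - <<'E'
from fc import *
s=robot.get_state(); print(s['time'],jig(s['ee_pos']).round(1),np.round(s['contact_force'],1),np.abs(s['qd']).max())
print(robot.sign_off())
E
```

```text
32.55 [-97.4 -53.8  16.9] [-12.4 -20.    6.4] 0.023544451893638827
the job is handed in; nothing more can be done
None
```

The tile is white face up in the corner of the board, and I handed the job in at 32.6 s with the fingers still pressing it against both fences.

**How it went:**
- **Lift and turn:** I gripped the tile by one end, eased the grip so it could pivot, and lifted that end with the other on the rack. A slat then brought it past vertical.
- **Laying down:** I laid it over on the board against the back fence. The fingertips touched the board while the held end was still about 9 mm high. I drew the tile back until the fingers hung past the board's front edge, lowered it flat there and let go.
- **Into the corner:** I pushed it in with one finger on the free short edge and the other on the free long edge.

**Last checks:**
- **Press:** about 16 N against the back fence and 18 N against the side fence. The final reading, just before hand-in, gave about the same.
- **Flatness:** the slope was at most 0.004 both ways. The top face read 28.7–29.0 mm against the expected 28 mm.
- **Flush:** no gap showed at either fence in the pictures, which resolve roughly 1 mm.
- **Bystanders:** I saw nothing else disturbed, but I didn't measure them again.

**Checks that disagreed:**
- **Square:** both tile edges measured about 0.7–0.9° off my estimate of the board's direction, turned the same way. I put that down to calibration, since both edges sit on the fences under load.
- **Tool tilt:** early on, the last joint ran into its limit and tilted the tool about 3°. I worked with that tilt until the final press, which mostly straightened it.

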